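# Sort two press studs by thread pitch on a notched gauge and close the keeper

### The job

Sort the two square-waisted threaded studs by thread pitch: lay each one in the V-notched gauge cradle whose tooth spacing matches its thread, centred end to end, so that the teeth mesh in its grooves and it sits fully down. Once both are seated and let go, swing the grey tubular keeper arm over them until it meets its stop. Leave the other loose parts on the table where they are.

Things in the scene. Friction and masses are not known exactly. Their poses are not given: they have to be found in the camera images.
- stud_fine_center (a point): Centre of the loose fine-pitch steel stud, 180 mm long, 0.6 kg; x = long axis. It lies on its square waist (35 x 35, 36 mm long, mid-length; grip across two upright flats), centre 17.5 mm over the table. Each end: 23 mm core with 4 ring ridges of 33 mm diameter, pitch 14, at 37, 51, 65, 79 mm from the centre, 7 mm wide at root, 3 at crest. Same end for end.
- stud_coarse_center (a point): Centre of the loose coarse-pitch steel stud: same length, waist, core, diameters, mass and axes as the fine one, but each end has 3 ring ridges, pitch 22 mm, at 37, 59 and 81 mm from the centre, 11 mm wide at the root, 6 mm at the crest.
- gauge_fine_seat (a point): Where the fine stud's centre lies when seated, 48 mm over the table, in the fixed fine cradle; y = lane, z up. Teeth 4 mm thick stand across y at 44, 58, 72 mm to each side, each a 90 degree V reaching 24 mm out and 8 mm above this point; free finger room between the inner teeth. The core rests in the Vs; ridges guide themselves in from 3 mm off. A wrong stud stays 7 mm high.
- gauge_coarse_seat (a point): Where the coarse stud's centre lies when seated in the coarse cradle, 48 mm over the table; same shape and axes as the fine cradle (x points to the far side, square to the lanes), but teeth 6 mm thick at 48 and 70 mm to each side. The cradles lie side by side, lanes parallel and 110 mm apart; which is nearer the robot varies.
- keeper_knob (a point): Middle of the upright black knob (26 mm diameter, 50 mm tall), 116 mm above the table, on the free end of the grey tubular keeper arm (18 mm diameter, its top 86 mm above the table). It moves on a level arc of radius 220 mm about keeper_hinge; pinch it from above or push it.
- keeper_hinge (a point): Point on the upright pivot axis of the keeper arm, at the arm's mid height (77 mm above the table), at the far side of the cradles. The arm runs from here along its own -x to the knob.
- keeper (a joint): Keeper arm angle, rad: 0 = home at its stop, square across both lanes (pointing along the cradles' -x), 60 mm right (-y) of their middle. Starts at 0.9 to 1.1, swung away to the right; closes clockwise seen from above. Stays where left; 1 to 2 N at the knob moves it. Clears a seated stud by 4 mm, strikes one not fully down.
Mind the look-alikes: they are no part of the job. Leave any yellow look-alike of the part that bears stud_fine_center alone.

How it is judged:
By the outcome, as a careful person would: the job done as asked, in the order asked, and still so for the second after the job is handed in, with the robot touching nothing.
It also fails if it takes over 70 s, if anything falls off the work surface, if the arm or the gripper's body presses on something with over 40 N, if the wrist force passes 120 N, or if a joint passes its speed limit or range.

### The arm

A 6-joint arm with a two-finger parallel gripper is mounted at the origin on the work surface. World frame = base frame: x ahead of the robot, y to its left, z up, the work surface at z = 0. Lengths are in mm, angles in rad, forces in N, time in s.
With the tool pointing down it reaches from about 275 to 750 mm from the base axis. Payload 10.2 kg.
Tool frame: the origin (TCP) lies between the finger pads; the fingertips stand 11 mm ahead of it and the grasp point (between the pads) lies 8 mm behind it (ctrl.tip_extent is the distance from the TCP to the fingertips, in mm); z points along the fingers, y is the direction in which the jaws open and shut (so a half turn about z gives the same grasp; the last joint's range is limited). The gripper opens to 85 mm and grips with 20 to 120 N. Pads are 22 mm wide; open, the fingers measure 114 mm over their backs; the gripper's body (76 mm by 85 mm) begins 54 mm behind the grasp point. The pads swing forward as they close: fully open they stand 13 mm farther back than shut.
Start: joints at [-1.396, 0.313, 1.498, -0, 1.331, -0.223], TCP at [203.368, -484.017, 242.294] pointing down, gripper open.
Joint ranges: [-2.94, 2.94], [-0.97, 2.17], [0.19, 2.56], [-1.23, 4.37], [0.02, 3.11], [-2.88, 2.88]. Speed limits (rad/s): [2.39, 2.39, 3.01, 3.14, 3.14, 3.14].

### API

Orientations are given as a unit quaternion [w, x, y, z].
In Python, from rig import ctrl gives the robot as it stands.
- The arm moves only by the tool apply_moves, never from a script. Its argument "commands" is a list of rows, each a list of 5 numbers: the finger opening in cm, from 0 to 8.54, then the shift along the tool's x, y, z in cm, then the turn about the tool's z in rad. In form: [[jaw, dx, dy, dz, roll], ...]. A call has 1 to 12 rows; each row shifts and turns the commanded pose from where the row before left it, along the tool's axes as they then stand; what a row does not reach is not made up. A row lasts 1/12 s, in which the tool goes at most 41.7 mm and 7.16 degrees, less where a joint would pass 70% of its speed; a pose out of reach is approached as far as the arm can. A call with a gripper value outside its range is refused whole. The fingers move at their own pace and stop on an object; "squeeze" is the grip in N (left out, the last holds). Time passes only in rows, so rows that do not move let the fingers close. It gives the time, the measured TCP pose, the force and the opening at its end, in the units of the state.
- ctrl.sense(): the state, without advancing time (a new reading comes with each control period).
- ctrl.capture(name): name is "scene" or "side" or "wrist"; returns the picture (400x640x3 uint8, red, green, blue); there is no depth.
- ctrl.camera_info(name): a dict with "fov_y" (degrees; the focal length in pixels is half the picture's height over the tangent of half this angle, whatever the lens; pixels are square), "cx", "cy" (the principal point, pixels), "dist_coeffs" ([k1, k2, p1, p2, k3] as OpenCV has them; the pictures are not rectified), "camera_from_world" (4x4, takes a point from world to camera coordinates). Camera axes: x right, y down, z forward; pixel columns grow to the right and rows downward; lengths in mm; the calibration is good to about 2 mm. A picture is of the moment at which its call begins: read the wrist's pose just before it. camera_info takes no time and is no camera call; for the wrist camera it gives the pose at the moment of the call.
- ctrl.finish_job(): hands the job in, once; it reports no verdict.
The state is a dict: "time_s": time; "joints": joint angles; "dq": joint speeds; "tau": joint torques, N m; "eef_pos": TCP position; "ee_rot": TCP orientation; "force": force on the tool from outside, world axes, zero at the start; "wrist_torque": the same for the moment, N m; "grip_width": opening from 0.0 (shut) to 1.0 (fully open).
Only numpy, scipy, OpenCV 4.12 (cv2) and the standard library are available. Lean on these libraries where they do the work, as an engineer would, in place of code of your own. Each camera call takes 0.05 s, during which the arm holds its last target.

## Working session

There is one attempt and no reset: what is moved stays moved. The work goes in short steps, Python scripts to look and compute and a tool call to move; the robot and the scene stay as the last step left them, time stands still between calls to the robot, and variables do not carry over. Pictures are saved under pics/ and viewed, and the job is handed in when it is done.

Besides the shell and the picture viewer there is one more tool, called after "Request:" by a JSON object that holds its "name" and its "arguments". apply_moves: Moves the arm, as the interface text tells. Its arguments: {"type":"object","properties":{"commands":{"type":"array"},"squeeze":{"type":"number"}},"required":["commands"]}

```bash
ls; mkdir -p pics; python3 - <<'E'
from rig import ctrl
import cv2
print(ctrl.sense())
for n in ["scene","side","wrist"]:
    print(n,ctrl.camera_info(n))
    cv2.imwrite(f"pics/{n}0.png",ctrl.capture(n)[:,:,::-1])
E
```

```text
pics
{'time_s': 0.0, 'joints': array([-1.39640473e+00,  3.13458599e-01,  1.49847417e+00,  2.34574409e-05,
        1.33102505e+00, -2.23430177e-01]), 'dq': array([-0.00247878, -0.00032032,  0.00233504,  0.00065799, -0.00157947,
       -0.00029991]), 'tau': array([-2.18907328e-03, -4.12259746e+01, -2.59742814e+01, -3.09206825e-04,
        4.09488319e-03,  7.34964004e-06]), 'eef_pos': array([ 203.32382886, -483.74612471,  241.71671869]), 'ee_rot': array([-6.82098335e-04,  9.80282693e-01,  1.97599026e-01,  2.81226292e-05]), 'force': array([ 0.54414147, -0.11474005, -0.40888015]), 'wrist_torque': array([-0.01579476, -0.0058371 ,  0.04539715]), 'grip_width': 0.9982601362113426}
scene {'fov_y': 55.69873062899998, 'cx': 317.7112903498941, 'cy': 205.8739576813308, 'dist_coeffs': array([0.00534559, 0.        , 0.        , 0.        , 0.        ]), 'camera_from_world': array([[ 2.93194409e-01,  9.56036392e-01,  5.60863318e-03,
        -2.69234347e+02],
       [ 8.12933756e-01, -2.46212055e-01, -5.27748360e-01,
        -3.27168195e+02],
       [-5.03165725e-01,  1.59292316e-01, -8.49382253e-01,

[... 489 characters left out ...]
.02565102e-01,  8.50952661e-01, -5.15131020e-01,
         7.72795127e+02],
       [ 0.00000000e+00,  0.00000000e+00,  0.00000000e+00,
         1.00000000e+00]])}
wrist {'fov_y': 61.70981381615368, 'cx': 312.65694196915973, 'cy': 204.37929774567078, 'dist_coeffs': array([-0.02378235,  0.        ,  0.        ,  0.        ,  0.        ]), 'camera_from_world': array([[ 3.87603856e-01, -9.21823448e-01, -2.18666693e-03,
        -5.24429497e+02],
       [-8.86983127e-01, -3.73598276e-01,  2.71450289e-01,
        -3.50169111e+01],
       [-2.51046176e-01, -1.03275642e-01, -9.62449977e-01,
         3.79273454e+02],
       [ 0.00000000e+00,  0.00000000e+00,  0.00000000e+00,
         1.00000000e+00]])}
```

View pics/scene0.png

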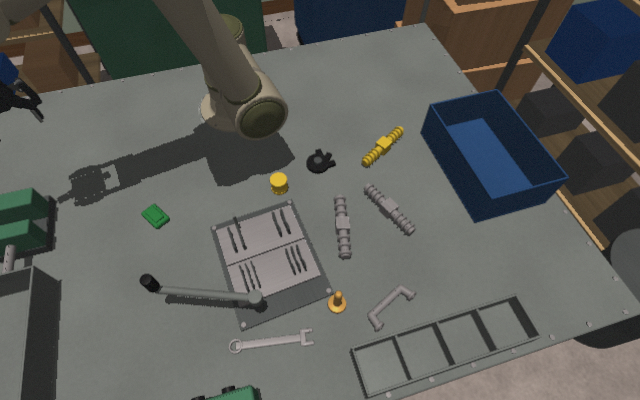

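View pics/side0.png

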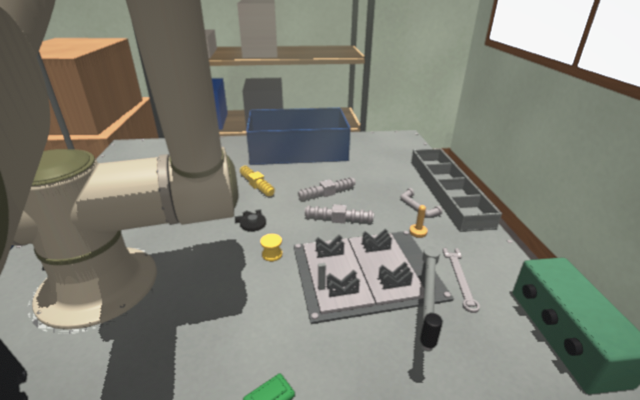

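View pics/wrist0.png

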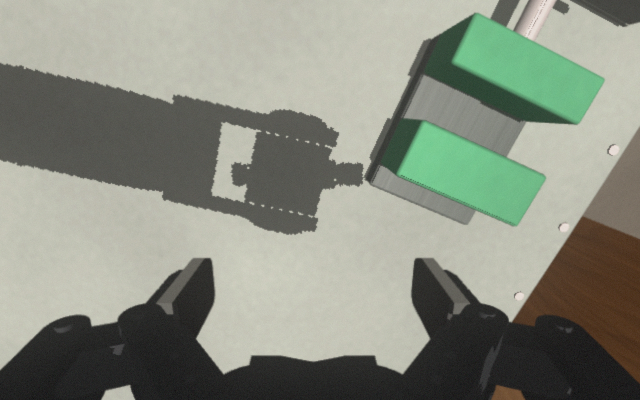

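The scene view shows the cradle plate around (270,265), with the knob at (150,282) and the hinge at (257,299). Two grey studs lie at about (343,226) and (389,208), with the yellow look-alike at (383,146). I'll zoom in next.

```bash
cat > h.py <<'E'
import numpy as np, cv2
from rig import ctrl
def K(ci):
    f=200/np.tan(np.radians(ci['fov_y'])/2)
    return np.array([[f,0,ci['cx']],[0,f,ci['cy']],[0,0,1.]])
def ray(ci,uv):
    p=cv2.undistortPoints(np.array([[uv]],float),K(ci),np.array(ci['dist_coeffs']))[0,0]
    T=ci['camera_from_world'];R=T[:3,:3];o=-R.T@T[:3,3];d=R.T@np.array([p[0],p[1],1]);return o,d
def on(ci,uv,z):
    o,d=ray(ci,uv);return o+d*(z-o[2])/d[2]
def proj(ci,P):
    T=ci['camera_from_world']
    r,_=cv2.Rodrigues(T[:3,:3])
    return cv2.projectPoints(np.array(P,float).reshape(-1,1,3),r,T[:3,3],K(ci),np.array(ci['dist_coeffs']))[0][:,0]
def crop(im,x0,x1,y0,y1,s,name):
    c=cv2.resize(im[y0:y1,x0:x1],None,fx=s,fy=s,interpolation=cv2.INTER_CUBIC)
    cv2.imwrite(name,c)
E
python3 - <<'E'
import cv2
from h import crop
im=cv2.imread('pics/scene0.png'); crop(im,200,340,190,335,4,'pics/sc1.png'); crop(im,310,440,110,270,3.5,'pics/sc2.png')
im=cv2.imread('pics/side0.png'); crop(im,230,490,140,340,3,'pics/si1.png')
E
```

```text
(no output)
```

View pics/sc1.png

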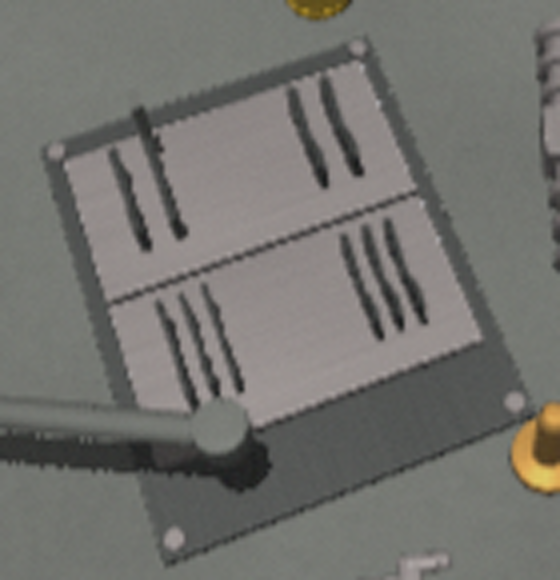

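View pics/sc2.png

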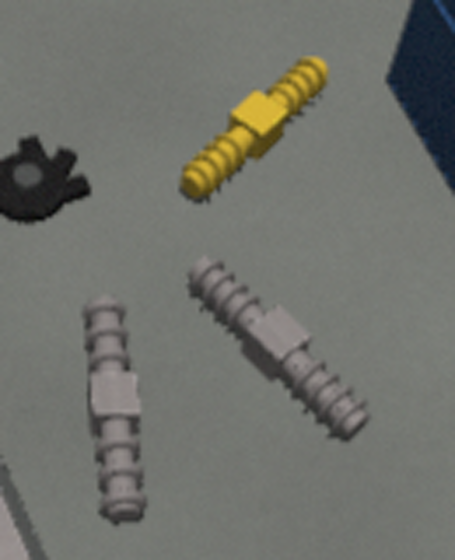

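View pics/si1.png

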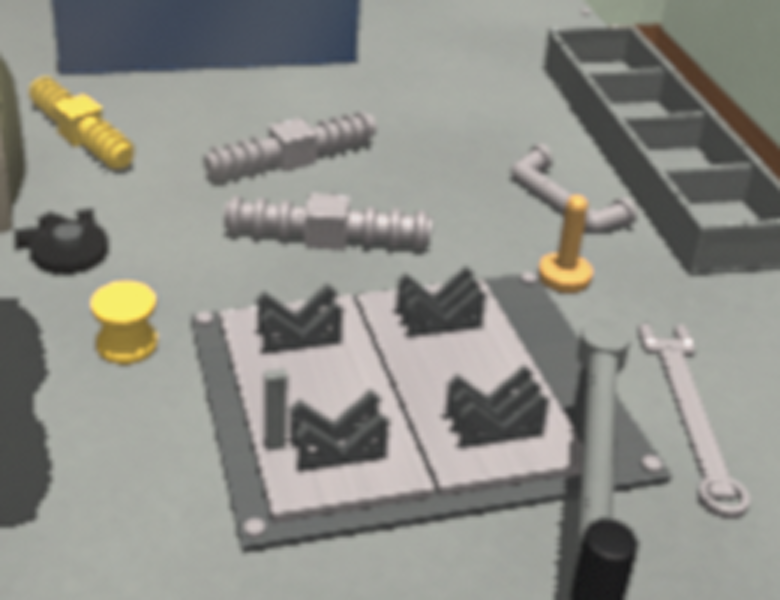

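```bash
python3 - <<'E'
from h import *
np.set_printoptions(precision=1,suppress=True)
c=ctrl.camera_info('scene'); s=ctrl.camera_info('side')
f=lambda x,y:(x/4+200,y/4+190); g=lambda x,y:(x/3.5+310,y/3.5+110); k=lambda x,y:(x/3+230,y/3+140)
print('coarse',on(c,g(116,392),35),on(s,k(327,205),35)); print('fine',on(c,g(281,334),35),on(s,k(294,132),35))
for n,a,b in [('cA',(101,305),(122,512)),('fA',(205,265),(350,425))]:
    A=on(c,g(*a),17.5);B=on(c,g(*b),17.5);print(n,A,B,np.linalg.norm(A-B),np.degrees(np.arctan2(*(B-A)[1::-1])))
# tooth tops both ends, scene: coarse cradle left outer,left inner,right inner, right outer ; fine
T={'cL_o':((114,152),(147,248)),'cR_i':((292,92),(325,186)),'cR_o':((326,78),(360,174)),'fL_o':((160,305),None),'fL_i':((207,288),(240,390)),'fR_i':((344,238),(380,337)),'fR_m':((367,228),(402,328)),'fR_o':((390,221),(424,322))}
for n,(a,b) in T.items():
    print(n,on(c,f(*a),56), on(c,f(*b),56) if b else '')
def tri(u,v):
    o1,d1=ray(c,u);o2,d2=ray(s,v);M=np.c_[d1,-d2];t=np.linalg.lstsq(M,o2-o1,rcond=None)[0]
    p,q=o1+t[0]*d1,o2+t[1]*d2;return (p+q)/2,np.linalg.norm(p-q)
print('knob', tri((149,280),(431,322)), on(c,(149,280),141),on(s,(431,322),141))
print('hinge top',on(c,f(222,420),86), on(s,k(603,338),86))
for p in [(55,152),(357,48),(515,401),(174,538)]: print('screw',on(c,f(*p),12))
for p in [(204,318),(529,277),(652,462),(254,525)]: print('screw s',on(s,k(*p),12))
E
```

```text
coarse [532.8 186.5  35. ] [533.4 181.4  35. ]
fine [521.4 322.5  35. ] [520.9 310.9  35. ]
cA [446.5 205.1  17.5] [617.6 162.8  17.5] 176.23193753547181 -13.875430892464497
fA [434.5 296.8  17.5] [600.5 347.5  17.5] 173.61567203846622 16.990232482557996
cL_o [477.1 -96.6  56. ] [547.5 -89.2  56. ]
cR_i [466.9  19.1  56. ] [538.1  22.8  56. ]
cR_o [463.   42.3  56. ] [536.3  45.4  56. ]
fL_o [585.8 -88.6  56. ] 
fL_i [583.3 -60.2  56. ] [650.  -55.1  56. ]
fR_i [575.4  25.1  56. ] [642.4  29.3  56. ]
fR_m [573.  40.  56.] [640.8  42.9  56. ]
fR_o [572.5  54.6  56. ] [641.   56.2  56. ]
knob (array([ 595.7, -269.9,  129.9]), np.float64(1.1815683903918304)) [ 600.7 -265.9  141. ] [ 590.9 -279.2  141. ]
hinge top [675.3 -66.8  86. ] [677.6 -71.5  86. ]
screw [ 439.7 -137.5   12. ]
screw [419.   71.8  12. ]
screw [687.4  98.3  12. ]
screw [ 707.4 -111.4   12. ]
screw s [420.4  67.   12. ]
screw s [688.5  93.4  12. ]
screw s [ 708.2 -113.4   12. ]
screw s [ 439.9 -138.4   12. ]
```

Coarse stud is at (343,222), with three ridges per end. The fine stud is at (390,205), with four. The coarse cradle is the nearer lane and the fine cradle the farther one. Next I'll move over the cradle for a wrist view.

```bash
cat > plan.py <<'E'
import sys, numpy as np
from h import *
def yaw_of(q):
    w,x,y,z=q; return np.degrees(2*np.arctan2(y,x))
def state():
    s=ctrl.sense(); return np.array(s['eef_pos']), yaw_of(s['ee_rot'])
def plan(p,yaw,tp,tyaw,n,jaw):
    dyaw=(tyaw-yaw+180)%360-180
    rows=[];d=(np.array(tp)-p)/n; r=round(-np.radians(dyaw)/n,3)
    a=np.radians(yaw)
    for i in range(n):
        x=np.array([np.cos(a),np.sin(a),0]);y=np.array([np.sin(a),-np.cos(a),0])
        rows.append([jaw,round(d@x/10,2),round(d@y/10,2),round(-d[2]/10,2),r]); a-=r
    return rows
if __name__=='__main__':
    v=[float(x) for x in sys.argv[1:]]
    p,yaw=state(); print('at',p.round(1),round(yaw,2), 'w',round(ctrl.sense()['grip_width'],3),'F',np.round(ctrl.sense()['force'],1),'t',ctrl.sense()['time_s'])
    if v:
        rows=plan(p,yaw,v[:3],v[3],int(v[4]),v[5])
        for i in range(0,len(rows),12): print(str(rows[i:i+12]).replace('np.float64',''))
E
python3 plan.py 520 -20 290 95.6 16 8.5
```

```text
at [ 203.3 -483.8  241.9] 22.79 w 1.001 F [ 0.4  0.1 -0.3] t 0.15
[[8.5, (2.95), (-1.91), (-0.3), (-0.079)], [8.5, (3.09), (-1.67), (-0.3), (-0.079)], [8.5, (3.21), (-1.42), (-0.3), (-0.079)], [8.5, (3.31), (-1.16), (-0.3), (-0.079)], [8.5, (3.39), (-0.9), (-0.3), (-0.079)], [8.5, (3.45), (-0.62), (-0.3), (-0.079)], [8.5, (3.49), (-0.35), (-0.3), (-0.079)], [8.5, (3.51), (-0.07), (-0.3), (-0.079)], [8.5, (3.5), (0.2), (-0.3), (-0.079)], [8.5, (3.48), (0.48), (-0.3), (-0.079)], [8.5, (3.43), (0.75), (-0.3), (-0.079)], [8.5, (3.36), (1.02), (-0.3), (-0.079)]]
[[8.5, (3.27), (1.28), (-0.3), (-0.079)], [8.5, (3.16), (1.54), (-0.3), (-0.079)], [8.5, (3.02), (1.78), (-0.3), (-0.079)], [8.5, (2.88), (2.01), (-0.3), (-0.079)]]
```

Request:
{"name": "apply_moves", "arguments": {"commands": [[8.5,2.95,-1.91,-0.3,-0.079],[8.5,3.09,-1.67,-0.3,-0.079],[8.5,3.21,-1.42,-0.3,-0.079],[8.5,3.31,-1.16,-0.3,-0.079],[8.5,3.39,-0.9,-0.3,-0.079],[8.5,3.45,-0.62,-0.3,-0.079],[8.5,3.49,-0.35,-0.3,-0.079],[8.5,3.51,-0.07,-0.3,-0.079],[8.5,3.5,0.2,-0.3,-0.079],[8.5,3.48,0.48,-0.3,-0.079],[8.5,3.43,0.75,-0.3,-0.079],[8.5,3.36,1.02,-0.3,-0.079]]}}

```text
time_s: 1.15
eef_pos: [441.4, -134.4, 278.4]
ee_rot: [-0.0, 0.781, 0.625, -0.0]
force: [0.5, -0.3, 0.7]
grip_width: 0.997
```

Request:
{"name": "apply_moves", "arguments": {"commands": [[8.5,3.27,1.28,-0.3,-0.079],[8.5,3.16,1.54,-0.3,-0.079],[8.5,3.02,1.78,-0.3,-0.079],[8.5,2.88,2.01,-0.3,-0.079],[8.5,0,0,0,0],[8.5,0,0,0,0]]}}

```text
time_s: 1.65
eef_pos: [520.2, -19.0, 289.8]
ee_rot: [-0.0, 0.673, 0.739, -0.0]
force: [0.3, 0.0, -0.6]
grip_width: 0.992
```

```bash
python3 - <<'E'
from h import *
import plan,pickle
p,y=plan.state();ci=ctrl.camera_info('wrist');im=ctrl.capture('wrist')[:,:,::-1]
pickle.dump(ci,open('ci_w1.pkl','wb'));cv2.imwrite('pics/w1.png',im);print(p,y)
T=ci['camera_from_world'];o=-T[:3,:3].T@T[:3,3];print(o,T[:3,:3])
crop(im.copy(),0,640,0,400,1.25,'pics/w1b.png')
E
```

```text
[520.15151715 -18.958477   289.79546425] 95.34909405020346
[514.16596352  49.67768924 421.40290142] [[ 9.95624085e-01  9.34486420e-02 -1.82000126e-04]
 [ 8.99942602e-02 -9.58291990e-01  2.71251718e-01]
 [ 2.51736955e-02 -2.70081123e-01 -9.62508427e-01]]
```

View pics/w1b.png

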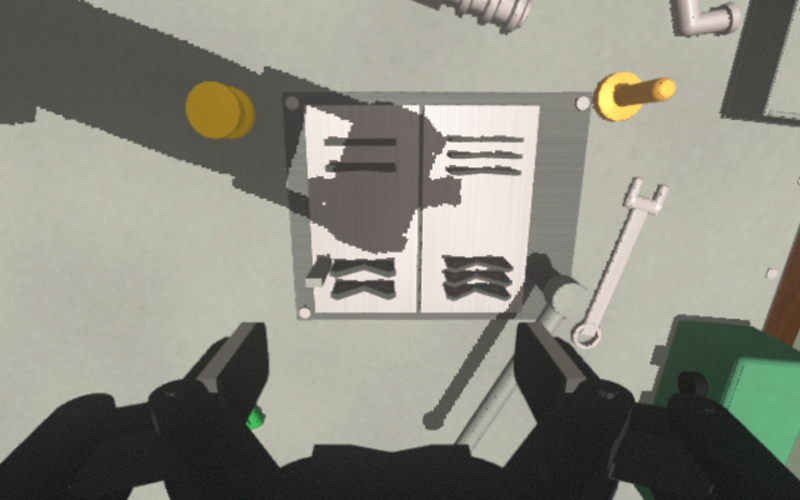

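The wrist view shows the whole cradle. The coarse lane is on the left with its teeth near x≈290/400 in raw pixels, the fine lane is on the right, and the keeper hinge is at (568,297) in the scaled view. I'll zoom in on the teeth.

```bash
python3 - <<'E'
from h import *
im=cv2.imread('pics/w1.png')
crop(im,235,435,95,155,4,'pics/w1t.png'); crop(im,235,435,190,260,4,'pics/w1u.png')
E
```

```text
(no output)
```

View pics/w1t.png

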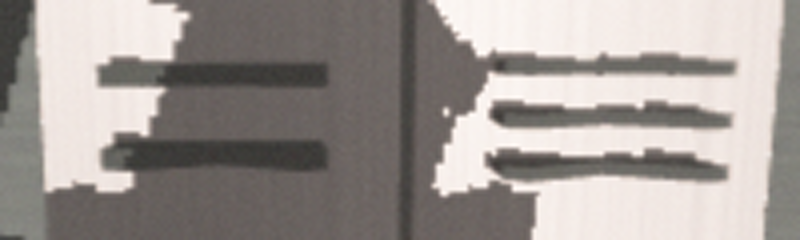

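View pics/w1u.png

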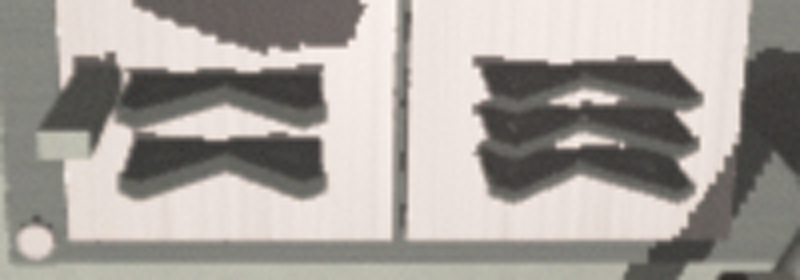

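```bash
cat > cr.py <<'E'
from h import *
import pickle
np.set_printoptions(precision=1,suppress=True)
ci=pickle.load(open('ci_w1.pkl','rb'))
t=lambda x,y:((x+.5)/4+235-.5,(y+.5)/4+95-.5); u=lambda x,y:((x+.5)/4+235-.5,(y+.5)/4+190-.5)
L={'cL_i':[u(122,118),u(325,118)],'cL_o':[u(124,188),u(322,186)],'cR_i':[t(103,160),t(325,160)],'cR_o':[t(100,75),t(326,74)],
'fL_i':[u(490,100),u(698,101)],'fL_m':[u(488,147),u(695,147)],'fL_o':[u(492,193),u(692,194)],
'fR_i':[t(492,168),t(727,171)],'fR_m':[t(492,116),t(731,121)],'fR_o':[t(494,66),t(735,68)]}
for k,(a,b) in L.items():
    A=on(ci,a,56);B=on(ci,b,56);print(k,A,B,'mid',(A+B)/2,'len',np.linalg.norm(B-A))
for n,p in [('cv_i',u(226,100)),('cv_o',u(226,167)),('fv_i',u(584,85)),('fv_m',u(584,132)),('fv_o',u(583,178))]: print(n,on(ci,p,31.7))
for p in [u(36,242),(291/1.25,102/1.25),(582/1.25,102/1.25)]: print(on(ci,p,12))
E
python3 cr.py
```

```text
cL_i [471.  -75.5  56. ] [529. -70.  56.] mid [500.  -72.8  56. ] len 58.30509969444026
cL_o [472.8 -96.9  56. ] [530.2 -90.9  56. ] mid [501.5 -93.9  56. ] len 57.74318420128512
cR_i [460.6  19.3  56. ] [519.9  24.8  56. ] mid [490.3  22.1  56. ] len 59.53744684957643
cR_o [458.7  41.3  56. ] [518.   47.1  56. ] mid [488.3  44.2  56. ] len 59.64256428653337
fL_i [575.5 -60.2  56. ] [635. -55.  56.] mid [605.3 -57.6  56. ] len 59.702133594242426
fL_m [576.8 -74.4  56. ] [636.5 -68.8  56. ] mid [606.7 -71.6  56. ] len 59.99278784637139
fL_o [579.8 -88.4  56. ] [638.2 -83.3  56. ] mid [609.  -85.9  56. ] len 58.577493386971774
fR_i [564.8  26.9  56. ] [627.9  32.2  56. ] mid [596.3  29.6  56. ] len 63.373005668718505
fR_m [563.   40.5  56. ] [626.7  45.3  56. ] mid [594.8  42.9  56. ] len 63.86423710244184
fR_o [561.9  53.3  56. ] [625.4  58.9  56. ] mid [593.6  56.1  56. ] len 63.726422120289726
cv_i [499.4 -75.1  31.7]
cv_o [501.1 -96.7  31.7]
fv_i [607.5 -60.1  31.7]
fv_m [609.7 -75.1  31.7]
fv_o [611.7 -90.   31.7]
[ 439.8 -136.4   12. ]
[419.1  73.   12. ]
[687.7  98.7  12. ]
```

```bash
python3 plan.py 533 184 210 166.1 12 8.5
```

```text
at [519.7 -20.  289.9] 95.23 w 0.998 F [-0.8  0.4 -0. ] t 1.7
[[8.5, (1.68), (0.27), (0.67), (-0.103)], [8.5, (1.65), (0.44), (0.67), (-0.103)], [8.5, (1.59), (0.6), (0.67), (-0.103)], [8.5, (1.52), (0.76), (0.67), (-0.103)], [8.5, (1.44), (0.92), (0.67), (-0.103)], [8.5, (1.33), (1.06), (0.67), (-0.103)], [8.5, (1.22), (1.19), (0.67), (-0.103)], [8.5, (1.09), (1.31), (0.67), (-0.103)], [8.5, (0.95), (1.41), (0.67), (-0.103)], [8.5, (0.8), (1.51), (0.67), (-0.103)], [8.5, (0.64), (1.58), (0.67), (-0.103)], [8.5, (0.47), (1.64), (0.67), (-0.103)]]
```

Request:
{"name": "apply_moves", "arguments": {"commands": [[8.5,1.68,0.27,0.67,-0.103],[8.5,1.65,0.44,0.67,-0.103],[8.5,1.59,0.6,0.67,-0.103],[8.5,1.52,0.76,0.67,-0.103],[8.5,1.44,0.92,0.67,-0.103],[8.5,1.33,1.06,0.67,-0.103],[8.5,1.22,1.19,0.67,-0.103],[8.5,1.09,1.31,0.67,-0.103],[8.5,0.95,1.41,0.67,-0.103],[8.5,0.8,1.51,0.67,-0.103],[8.5,0.64,1.58,0.67,-0.103],[8.5,0.47,1.64,0.67,-0.103]]}}

```text
time_s: 2.7
eef_pos: [533.2, 183.1, 209.6]
ee_rot: [-0.0, 0.121, 0.993, -0.0]
force: [0.3, 0.0, 0.4]
grip_width: 0.996
```

Request:
{"name": "apply_moves", "arguments": {"commands": [[8.5,0,0,0,0],[8.5,0,0,0,0],[8.5,0,0,0,0]]}}

```text
time_s: 2.95
eef_pos: [533.4, 182.6, 210.2]
ee_rot: [0.0, 0.123, 0.992, -0.0]
force: [0.4, 0.3, -0.1]
grip_width: 0.996
```

```bash
python3 - <<'E'
from h import *
import plan,pickle
p,y=plan.state();ci=ctrl.camera_info('wrist');im=ctrl.capture('wrist')[:,:,::-1]
print(p,y);p,y=plan.state();print(p,y)
pickle.dump(ci,open('ci_w2.pkl','wb'));cv2.imwrite('pics/w2.png',im)
crop(im.copy(),0,640,0,400,1.25,'pics/w2b.png')
E
```

```text
[533.38108335 182.56620157 210.21704022] 165.82049776233615
[533.4513754  182.5636514  210.35170879] 165.8317505038671
```

View pics/w2b.png

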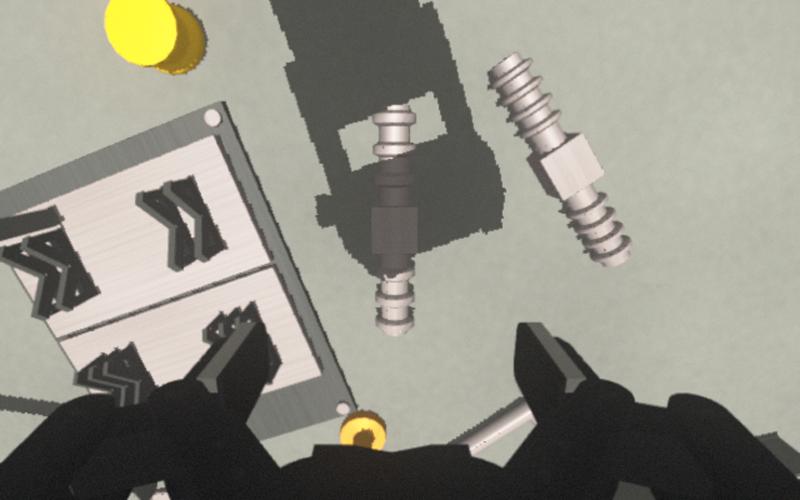

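Coarse stud is vertical in the view at (395,230), partly in shadow. The fine stud's waist is at (567,165) in the scaled view. Zooming for the waist corners.

```bash
python3 - <<'E'
from h import *
im=cv2.imread('pics/w2.png')
crop(cv2.convertScaleAbs(im[:,:,:],alpha=1.3),280,350,75,275,3,'pics/w2c.png'); crop(im,380,510,35,220,3.2,'pics/w2f.png')
E
```

```text
(no output)
```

View pics/w2c.png

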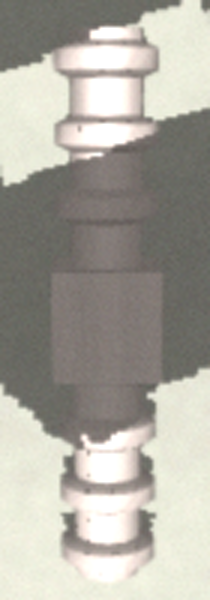

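View pics/w2f.png

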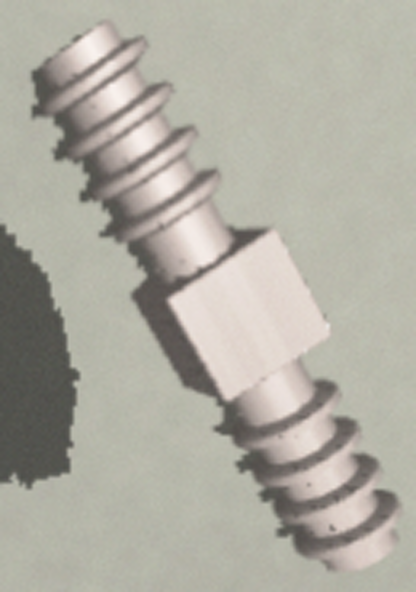

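```bash
python3 - <<'E'
from h import *
import pickle
np.set_printoptions(precision=1,suppress=True)
ci=pickle.load(open('ci_w2.pkl','rb'))
c=lambda x,y:((x+.5)/3+280-.5,(y+.5)/3+75-.5); f=lambda x,y:((x+.5)/3.2+380-.5,(y+.5)/3.2+35-.5)
for n,Q in [('coarse',[c(52,272),c(162,272),c(163,384),c(51,384)]),('fine',[f(168,300),f(273,230),f(330,325),f(224,400)])]:
    P=np.array([on(ci,q,35) for q in Q]);print(n,P.mean(0),[round(np.linalg.norm(P[i]-P[i-1]),1) for i in range(4)])
    d=(P[0]+P[1]-P[2]-P[3]);print(np.degrees(np.arctan2(d[1],d[0])))
# ridge axis dir: silhouettes at z=17.5
def ang(A,B,nm):
    A=on(ci,A,17.5);B=on(ci,B,17.5);d=A-B;print(nm,A,B,(A+B)/2,np.linalg.norm(d),np.degrees(np.arctan2(d[1],d[0])))
ang(c(106,60),c(108,553),'c outer ridges 162')
ang(f((92),(78)),f(347,528),'f outer ridges 158')
ang(f(163,208),f(280,410),'f inner ridges 74')
E
```

```text
coarse [532.9 185.6  35. ] [np.float64(35.8), np.float64(33.8), np.float64(35.8), np.float64(35.5)]
165.9557763001044
fine [518.3 321.6  35. ] [np.float64(33.9), np.float64(33.5), np.float64(32.3), np.float64(35.3)]
-158.76500866837506
c outer ridges 162 [454.5 205.1  17.5] [615.  165.6  17.5] [534.7 185.3  17.5] 165.3048390223812 166.1839678384695
f outer ridges 158 [445.1 294.3  17.5] [594.7 350.2  17.5] [519.9 322.3  17.5] 159.7201056210353 -159.49064112033528
f inner ridges 74 [484.8 308.3  17.5] [552.1 334.1  17.5] [518.4 321.2  17.5] 72.07207047397637 -159.0051129035448
```

```bash
python3 -c "
from rig import ctrl;print(ctrl.tip_extent)"; python3 plan.py 533 185.6 17 166 9 8.5
```

```text
11.0
at [533.5 182.6 210.4] 165.83 w 0.995 F [ 0.1 -0.4 -0.5] t 3.0
[[8.5, (0.01), (0.03), (2.15), (-0.0)], [8.5, (0.01), (0.03), (2.15), (-0.0)], [8.5, (0.01), (0.03), (2.15), (-0.0)], [8.5, (0.01), (0.03), (2.15), (-0.0)], [8.5, (0.01), (0.03), (2.15), (-0.0)], [8.5, (0.01), (0.03), (2.15), (-0.0)], [8.5, (0.01), (0.03), (2.15), (-0.0)], [8.5, (0.01), (0.03), (2.15), (-0.0)], [8.5, (0.01), (0.03), (2.15), (-0.0)]]
```

Request:
{"name": "apply_moves", "arguments": {"commands": [[8.5,0.05,0.1,2.5,0],[8.5,0.05,0.1,2.5,0],[8.5,0,0.1,2.5,0],[8.5,0,0,2.5,0],[8.5,0,0,2.5,0],[8.5,0,0,2.5,0],[8.5,0,0,2.0,0],[8.5,0,0,1.0,0],[8.5,0,0,0.5,0],[8.5,0,0,0,0],[8.5,0,0,0,0]], "squeeze": 50}}

```text
time_s: 3.92
eef_pos: [533.7, 186.9, 26.0]
ee_rot: [0.001, 0.122, 0.993, 0.0]
force: [-0.2, -0.4, -0.4]
grip_width: 0.999
```

```bash
python3 plan.py 533 185.6 16 166 1 8.5
```

```text
at [533.7 186.9  26. ] 165.99 w 0.999 F [-0.2 -0.4 -0.4] t 3.9167
[[8.5, (0.04), (-0.14), (1.0), (-0.0)]]
```

Request:
{"name": "apply_moves", "arguments": {"commands": [[8.5,0.04,-0.1,0.5,0],[8.5,0,0,0.4,0],[8.5,0,0,0,0],[0,0,0,0,0],[0,0,0,0,0],[0,0,0,0,0],[0,0,0,0,0],[0,0,0,0,0],[0,0,0,0,0],[0,0,0,0,0],[0,0,0,0,0],[0,0,0,0,0]], "squeeze": 50}}

```text
time_s: 4.92
eef_pos: [532.5, 186.1, 16.2]
ee_rot: [0.0, 0.122, 0.993, -0.0]
force: [-1.7, -1.7, 5.6]
grip_width: 0.398
```

```bash
python3 plan.py 533 185.6 130 166 5 0
```

```text
at [532.5 186.1  16.2] 166.03 w 0.398 F [-1.7 -1.7  5.6] t 4.9167
[[0.0, (-0.01), (-0.01), (-2.28), (0.0)], [0.0, (-0.01), (-0.01), (-2.28), (0.0)], [0.0, (-0.01), (-0.01), (-2.28), (0.0)], [0.0, (-0.01), (-0.01), (-2.28), (0.0)], [0.0, (-0.01), (-0.01), (-2.28), (0.0)]]
```

Request:
{"name": "apply_moves", "arguments": {"commands": [[0,0,0,-1.0,0],[0,0,0,-2.5,0],[0,0,0,-3.0,0],[0,0,0,-3.0,0],[0,0,0,-2.5,0],[0,0,0,0,0]]}}

```text
time_s: 5.42
eef_pos: [534.1, 186.6, 140.5]
ee_rot: [0.004, 0.121, 0.993, 0.001]
force: [1.8, 0.3, -5.0]
grip_width: 0.403
```

```bash
python3 plan.py 494.7 -25.4 110 95.7 12 0
```

```text
at [534.1 186.6 140.5] 166.04 w 0.403 F [ 1.8  0.3 -5. ] t 5.4167
[[0.0, (-0.11), (-1.79), (0.25), (0.102)], [0.0, (-0.29), (-1.77), (0.25), (0.102)], [0.0, (-0.47), (-1.73), (0.25), (0.102)], [0.0, (-0.64), (-1.68), (0.25), (0.102)], [0.0, (-0.81), (-1.6), (0.25), (0.102)], [0.0, (-0.97), (-1.51), (0.25), (0.102)], [0.0, (-1.12), (-1.41), (0.25), (0.102)], [0.0, (-1.26), (-1.29), (0.25), (0.102)], [0.0, (-1.38), (-1.15), (0.25), (0.102)], [0.0, (-1.49), (-1.0), (0.25), (0.102)], [0.0, (-1.58), (-0.85), (0.25), (0.102)], [0.0, (-1.66), (-0.68), (0.25), (0.102)]]
```

Request:
{"name": "apply_moves", "arguments": {"commands": [[0,-0.11,-1.79,0.25,0.102],[0,-0.29,-1.77,0.25,0.102],[0,-0.47,-1.73,0.25,0.102],[0,-0.64,-1.68,0.25,0.102],[0,-0.81,-1.6,0.25,0.102],[0,-0.97,-1.51,0.25,0.102],[0,-1.12,-1.41,0.25,0.102],[0,-1.26,-1.29,0.25,0.102],[0,-1.38,-1.15,0.25,0.102],[0,-1.49,-1.0,0.25,0.102],[0,-1.58,-0.85,0.25,0.102],[0,-1.66,-0.68,0.25,0.102]]}}

```text
time_s: 6.42
eef_pos: [491.7, -26.1, 104.0]
ee_rot: [-0.001, 0.672, 0.741, -0.001]
force: [0.2, 0.2, -7.4]
grip_width: 0.401
```

Request:
{"name": "apply_moves", "arguments": {"commands": [[0,0,0,0,0],[0,0,0,0,0],[0,0,0,0,0]]}}

```text
time_s: 6.67
eef_pos: [492.5, -25.1, 105.0]
ee_rot: [-0.001, 0.669, 0.743, -0.0]
force: [0.5, 0.1, -6.3]
grip_width: 0.405
```

```bash
python3 plan.py 494.7 -25.4 70 95.7 3 0; python3 - <<'E'
from h import *
import pickle
pickle.dump(ctrl.camera_info('wrist'),open('ci_w3.pkl','wb'))
im=ctrl.capture('wrist')[:,:,::-1];cv2.imwrite('pics/w3.png',im);crop(im.copy(),0,640,0,400,1.25,'pics/w3b.png')
E
python3 plan.py 494.7 -25.4 70 95.7 3 0
```

```text
at [492.5 -25.1 105. ] 95.98 w 0.405 F [ 0.5  0.1 -6.3] t 6.6667
[[0.0, (-0.02), (0.07), (1.17), (0.002)], [0.0, (-0.02), (0.07), (1.17), (0.002)], [0.0, (-0.02), (0.07), (1.17), (0.002)]]
at [492.7 -24.9 105.3] 96.0 w 0.401 F [ 0.6  0.6 -6.9] t 6.7167
[[0.0, (-0.02), (0.07), (1.18), (0.002)], [0.0, (-0.02), (0.07), (1.18), (0.002)], [0.0, (-0.02), (0.07), (1.18), (0.002)]]
```

View pics/w3b.png

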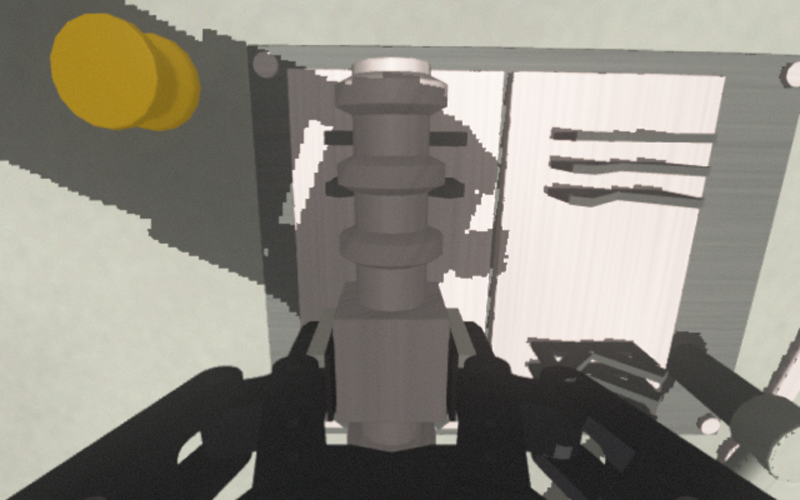

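```bash
python3 - <<'E'
from h import *
import pickle
np.set_printoptions(precision=1,suppress=True)
ci=pickle.load(open('ci_w3.pkl','rb'))
ax=np.array([np.cos(np.radians(95.7)),np.sin(np.radians(95.7)),0])
q=lambda x,y,z:on(ci,(x/1.25,y/1.25),z)
t=np.array([492.6,-25,0])
for n,x,y,z,e in [('r81',391.5,97,106.3,81),('r59',392.5,174,106.3,59),('r37',391,246,106.3,37),('cR_o',396,139,54,70),('cR_i',396,189,54,48)]:
    P=q(x,y,z);c=P-ax*e;print(n,P,'implied centre',c)
E
```

```text
r81 [484.7  55.  106.3] implied centre [492.7 -25.6 106.3]
r59 [487.3  32.8 106.3] implied centre [493.2 -25.9 106.3]
r37 [489.3  10.1 106.3] implied centre [492.9 -26.7 106.3]
cR_o [487.9  43.2  54. ] implied centre [494.8 -26.4  54. ]
cR_i [490.1  22.4  54. ] implied centre [494.9 -25.4  54. ]
```

Request:
{"name": "apply_moves", "arguments": {"commands": [[0,0,0.1,1.5,0.003],[0,0,0.1,1.5,0],[0,0,0,1.0,0],[0,0,0,0.6,0],[0,0,0,0,0],[0,0,0,0,0]]}}

```text
time_s: 7.22
eef_pos: [495.1, -25.3, 60.1]
ee_rot: [-0.0, 0.671, 0.742, 0.0]
force: [0.4, -0.2, -6.6]
grip_width: 0.402
```

```bash
python3 plan.py 494.8 -25 47 95.7 4 0
```

```text
at [495.1 -25.3  60.1] 95.76 w 0.402 F [ 0.4 -0.2 -6.6] t 7.2167
[[0.0, (0.01), (-0.01), (0.33), (0.0)], [0.0, (0.01), (-0.01), (0.33), (0.0)], [0.0, (0.01), (-0.01), (0.33), (0.0)], [0.0, (0.01), (-0.01), (0.33), (0.0)]]
```

Request:
{"name": "apply_moves", "arguments": {"commands": [[0,0,0,0.3,0],[0,0,0,0.3,0],[0,0,0,0.3,0],[0,0,0,0.2,0],[0,0,0,0,0],[0,0,0,0,0]]}}

```text
time_s: 7.72
eef_pos: [495.0, -25.5, 48.9]
ee_rot: [-0.0, 0.671, 0.742, -0.0]
force: [0.2, -0.3, -6.4]
grip_width: 0.401
```

Request:
{"name": "apply_moves", "arguments": {"commands": [[0,0,0,0.1,0],[0,0,0,0.1,0],[0,0,0,0.05,0],[0,0,0,0,0]]}}

```text
time_s: 8.05
eef_pos: [495.2, -25.5, 48.0]
ee_rot: [0.0, 0.671, 0.742, 0.0]
force: [-8.9, 2.0, 14.0]
grip_width: 0.404
```

Request:
{"name": "apply_moves", "arguments": {"commands": [[0,0,-0.08,0,0],[0,0,0,0,0],[4.5,0,0,0,0],[5,0,0,0,0],[6,0,0,0,0],[7,0,0,0,0],[8,0,0,0,0],[8.5,0,0,0,0],[8.5,0,0,0,0]]}}

```text
time_s: 8.8
eef_pos: [494.2, -25.6, 46.4]
ee_rot: [-0.0, 0.671, 0.742, -0.0]
force: [0.6, -0.5, -0.2]
grip_width: 0.995
```

```bash
python3 plan.py; python3 - <<'E'
from h import *
im=ctrl.capture('side')[:,:,::-1];cv2.imwrite('pics/s2.png',im);crop(im.copy(),280,480,180,340,4,'pics/s2b.png')
E
```

```text
at [494.2 -25.6  46.4] 95.73 w 0.995 F [ 0.6 -0.5 -0.2] t 8.8
```

View pics/s2b.png

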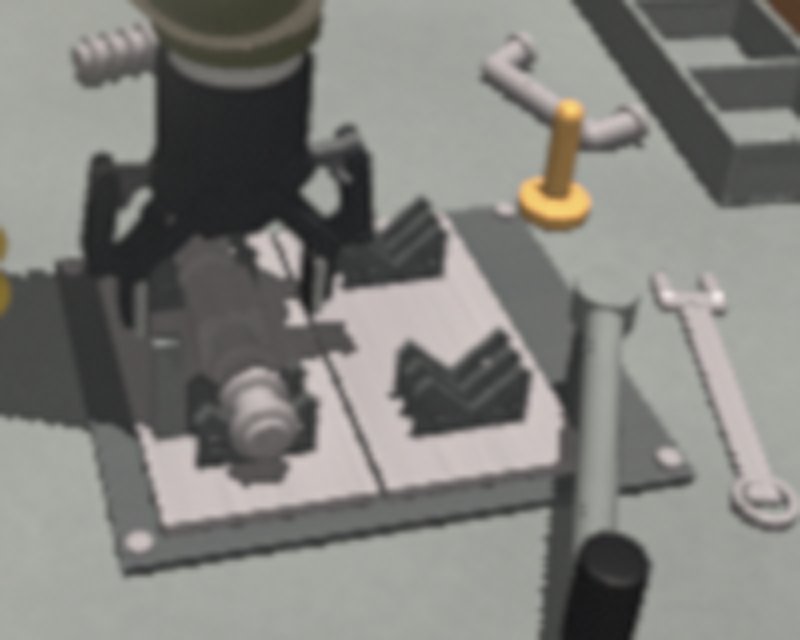

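The side view shows the coarse stud lying in the Vs with its end at about (262,420), and the jaws are open. I'll raise straight up and check from above.

Request:
{"name": "apply_moves", "arguments": {"commands": [[8.5,0,0,-1.5,0],[8.5,0,0,-3,0],[8.5,0,0,-3,0],[8.5,0,0,-3,0],[8.5,0,0,-3,0],[8.5,0,0,-3,0],[8.5,0,0,-2,0],[8.5,0,0,0,0],[8.5,0,0,0,0]]}}

```text
time_s: 9.6
eef_pos: [494.4, -25.6, 231.9]
ee_rot: [0.001, 0.671, 0.742, 0.0]
force: [-0.5, 0.6, -0.9]
grip_width: 0.999
```

```bash
python3 - <<'E'
from h import *
import pickle
pickle.dump(ctrl.camera_info('wrist'),open('ci_w4.pkl','wb'))
im=ctrl.capture('wrist')[:,:,::-1];cv2.imwrite('pics/w4.png',im);crop(im.copy(),200,460,60,310,2.4,'pics/w4b.png')
E
python3 plan.py 518.5 321.5 150 201 16 8.5
```

```text
at [493.9 -25.5 230.8] 95.73 w 0.996 F [-0.4  0.3 -0.7] t 9.65
[[8.5, (2.14), (0.37), (0.51), (-0.115)], [8.5, (2.09), (0.61), (0.51), (-0.115)], [8.5, (2.0), (0.85), (0.51), (-0.115)], [8.5, (1.89), (1.07), (0.51), (-0.115)], [8.5, (1.76), (1.28), (0.51), (-0.115)], [8.5, (1.6), (1.48), (0.51), (-0.115)], [8.5, (1.42), (1.65), (0.51), (-0.115)], [8.5, (1.22), (1.8), (0.51), (-0.115)], [8.5, (1.0), (1.93), (0.51), (-0.115)], [8.5, (0.78), (2.03), (0.51), (-0.115)], [8.5, (0.54), (2.11), (0.51), (-0.115)], [8.5, (0.29), (2.15), (0.51), (-0.115)]]
[[8.5, (0.04), (2.17), (0.51), (-0.115)], [8.5, (-0.21), (2.16), (0.51), (-0.115)], [8.5, (-0.45), (2.13), (0.51), (-0.115)], [8.5, (-0.69), (2.06), (0.51), (-0.115)]]
```

View pics/w4b.png

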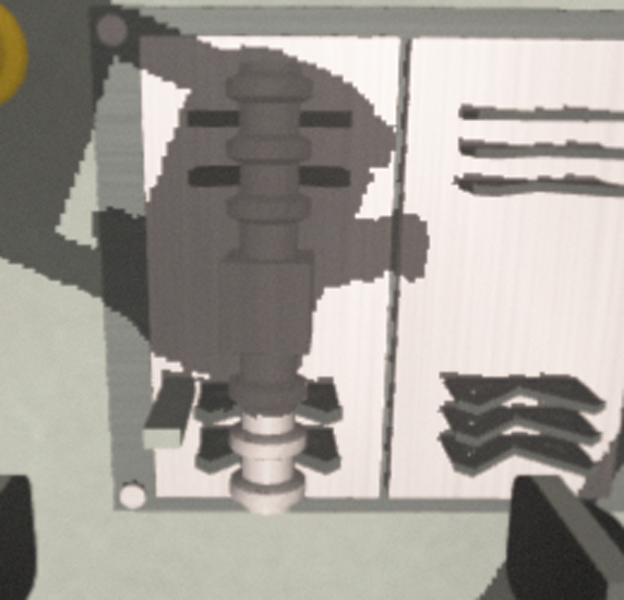

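The coarse stud is meshed, with each tooth sitting between ridges and the stud centred in the lane. Now the fine stud.

Request:
{"name": "apply_moves", "arguments": {"commands": [[8.5,2.14,0.37,0.51,-0.115],[8.5,2.09,0.61,0.51,-0.115],[8.5,2.0,0.85,0.51,-0.115],[8.5,1.89,1.07,0.51,-0.115],[8.5,1.76,1.28,0.51,-0.115],[8.5,1.6,1.48,0.51,-0.115],[8.5,1.42,1.65,0.51,-0.115],[8.5,1.22,1.8,0.51,-0.115],[8.5,1.0,1.93,0.51,-0.115],[8.5,0.78,2.03,0.51,-0.115],[8.5,0.54,2.11,0.51,-0.115],[8.5,0.29,2.15,0.51,-0.115]]}}

```text
time_s: 10.65
eef_pos: [511.9, 235.7, 168.3]
ee_rot: [-0.001, 0.043, 0.999, -0.0]
force: [0.9, 0.9, 0.1]
grip_width: 0.998
```

Request:
{"name": "apply_moves", "arguments": {"commands": [[8.5,0.04,2.17,0.51,-0.115],[8.5,-0.21,2.16,0.51,-0.115],[8.5,-0.45,2.13,0.51,-0.115],[8.5,-0.69,2.06,0.51,-0.115],[8.5,0,0,0,0],[8.5,0,0,0,0]]}}

```text
time_s: 11.15
eef_pos: [517.8, 321.8, 147.8]
ee_rot: [-0.002, -0.184, 0.983, -0.0]
force: [1.1, -0.6, 0.4]
grip_width: 0.997
```

```bash
python3 - <<'E'
from h import *
import pickle
pickle.dump(ctrl.camera_info('wrist'),open('ci_w5.pkl','wb'))
im=ctrl.capture('wrist')[:,:,::-1];cv2.imwrite('pics/w5.png',im);crop(im.copy(),0,640,0,400,1.25,'pics/w5b.png')
E
python3 plan.py 518.5 321.5 16 201 6 8.5
```

```text
at [518.2 321.1 148.5] 201.08 w 0.996 F [-0.3 -0.2 -0.3] t 11.2
[[8.5, (-0.01), (0.0), (2.21), (0.0)], [8.5, (-0.01), (0.0), (2.21), (0.0)], [8.5, (-0.01), (0.0), (2.21), (0.0)], [8.5, (-0.01), (0.0), (2.21), (0.0)], [8.5, (-0.01), (0.0), (2.21), (0.0)], [8.5, (-0.01), (0.0), (2.21), (0.0)]]
```

View pics/w5b.png

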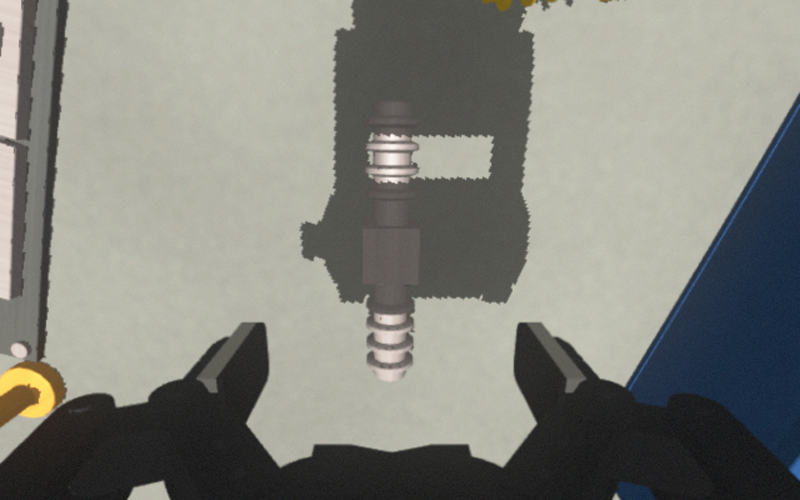

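```bash
python3 - <<'E'
from h import *
import pickle
np.set_printoptions(precision=1,suppress=True)
ci=pickle.load(open('ci_w5.pkl','rb'))
P=np.array([on(ci,((x)/1.25,y/1.25),35) for x,y in [(363,229),(419.5,229),(419,285),(362,285)]]);print(P.mean(0),P)
a=on(ci,(393/1.25,106/1.25),17.5);b=on(ci,(390/1.25,370/1.25),17.5);d=a-b;print(np.degrees(np.arctan2(d[1],d[0])),(a+b)/2,np.linalg.norm(d))
E
```

```text
[519.3 322.3  35. ] [[508.8 300.4  35. ]
 [496.6 331.9  35. ]
 [529.5 345.   35. ]
 [542.3 312.1  35. ]]
-159.43012095713885 [518.8 322.5  17.5] 176.06559467160508
```

Request:
{"name": "apply_moves", "arguments": {"commands": [[8.5,-0.1,0.05,2.5,0],[8.5,0,0,2.5,0],[8.5,0,0,2.5,0],[8.5,0,0,2.5,0],[8.5,0,0,1.5,0],[8.5,0,0,0.9,0],[8.5,0,0,0.5,0],[8.5,0,0,0,0],[8.5,0,0,0,0]]}}

```text
time_s: 11.95
eef_pos: [520.0, 322.2, 21.7]
ee_rot: [0.001, -0.183, 0.983, 0.0]
force: [0.6, 0.3, -0.5]
grip_width: 0.997
```

Request:
{"name": "apply_moves", "arguments": {"commands": [[8.5,0.05,0,0.4,0],[8.5,0,0,0.1,0],[8.5,0,0,0,0],[0,0,0,0,0],[0,0,0,0,0],[0,0,0,0,0],[0,0,0,0,0],[0,0,0,0,0],[0,0,0,0,0],[0,0,0,0,0],[0,0,0,0,0],[0,0,0,0,0]], "squeeze": 50}}

```text
time_s: 12.95
eef_pos: [519.2, 322.1, 16.1]
ee_rot: [0.0, -0.184, 0.983, -0.0]
force: [-0.4, -1.7, 4.3]
grip_width: 0.404
```

Request:
{"name": "apply_moves", "arguments": {"commands": [[0,0,0,-1.0,0],[0,0,0,-2.5,0],[0,0,0,-3.0,0],[0,0,0,-3.0,0],[0,0,0,-2.5,0],[0,0,0,0,0]]}}

```text
time_s: 13.45
eef_pos: [520.5, 322.9, 140.6]
ee_rot: [0.004, -0.184, 0.983, 0.001]
force: [0.5, 0.1, -6.2]
grip_width: 0.4
```

```bash
python3 plan.py 603 -14.5 150 95.7 16 0
```

```text
at [520.5 322.9 140.6] 201.17 w 0.4 F [ 0.5  0.1 -6.2] t 13.45
[[0.0, (0.28), (-2.15), (-0.06), (0.115)], [0.0, (0.03), (-2.17), (-0.06), (0.115)], [0.0, (-0.22), (-2.16), (-0.06), (0.115)], [0.0, (-0.46), (-2.12), (-0.06), (0.115)], [0.0, (-0.7), (-2.05), (-0.06), (0.115)], [0.0, (-0.94), (-1.96), (-0.06), (0.115)], [0.0, (-1.15), (-1.84), (-0.06), (0.115)], [0.0, (-1.36), (-1.69), (-0.06), (0.115)], [0.0, (-1.54), (-1.53), (-0.06), (0.115)], [0.0, (-1.71), (-1.34), (-0.06), (0.115)], [0.0, (-1.85), (-1.14), (-0.06), (0.115)], [0.0, (-1.97), (-0.92), (-0.06), (0.115)]]
[[0.0, (-2.06), (-0.68), (-0.06), (0.115)], [0.0, (-2.13), (-0.44), (-0.06), (0.115)], [0.0, (-2.16), (-0.2), (-0.06), (0.115)], [0.0, (-2.17), (0.05), (-0.06), (0.115)]]
```

Request:
{"name": "apply_moves", "arguments": {"commands": [[0,0.28,-2.15,-0.1,0.115],[0,0.03,-2.17,-0.1,0.115],[0,-0.22,-2.16,-0.1,0.115],[0,-0.46,-2.12,-0.1,0.115],[0,-0.7,-2.05,-0.1,0.115],[0,-0.94,-1.96,0,0.115],[0,-1.15,-1.84,0,0.115],[0,-1.36,-1.69,0,0.115],[0,-1.54,-1.53,0,0.115],[0,-1.71,-1.34,0,0.115],[0,-1.85,-1.14,0,0.115],[0,-1.97,-0.92,0,0.115]]}}

```text
time_s: 14.45
eef_pos: [579.7, 68.2, 138.3]
ee_rot: [-0.002, 0.487, 0.874, -0.001]
force: [1.5, 0.1, -7.0]
grip_width: 0.397
```

Request:
{"name": "apply_moves", "arguments": {"commands": [[0,-2.06,-0.68,0,0.115],[0,-2.13,-0.44,0,0.115],[0,-2.16,-0.2,0,0.115],[0,-2.17,0.05,0,0.115],[0,0,0,0,0],[0,0,0,0,0],[0,0,0,0,0]]}}

```text
time_s: 15.03
eef_pos: [600.5, -14.7, 139.0]
ee_rot: [-0.002, 0.67, 0.742, -0.001]
force: [-0.8, 0.8, -7.3]
grip_width: 0.399
```

```bash
python3 plan.py 603 -14.5 105 95.7 3 0
```

```text
at [600.5 -14.7 139. ] 95.8 w 0.399 F [-0.8  0.8 -7.3] t 15.0333
[[0.0, (-0.0), (0.08), (1.13), (0.001)], [0.0, (-0.0), (0.08), (1.13), (0.001)], [0.0, (-0.0), (0.08), (1.13), (0.001)]]
```

Request:
{"name": "apply_moves", "arguments": {"commands": [[0,0,0.1,1.4,0],[0,0,0.1,1.4,0],[0,0,0,1.0,0],[0,0,0,0,0],[0,0,0,0,0]]}}

```text
time_s: 15.45
eef_pos: [603.0, -14.5, 102.3]
ee_rot: [-0.001, 0.67, 0.742, -0.0]
force: [1.7, -0.3, -5.9]
grip_width: 0.4
```

```bash
python3 plan.py; python3 - <<'E'
from h import *
import pickle
pickle.dump(ctrl.camera_info('wrist'),open('ci_w6.pkl','wb'))
im=ctrl.capture('wrist')[:,:,::-1];cv2.imwrite('pics/w6.png',im);crop(im.copy(),0,640,0,400,1.25,'pics/w6b.png')
E
python3 plan.py
```

```text
at [603.  -14.5 102.3] 95.79 w 0.4 F [ 1.7 -0.3 -5.9] t 15.45
at [603.5 -14.7 103.1] 95.78 w 0.404 F [ 1.1 -0.7 -6.5] t 15.5
```

View pics/w6b.png

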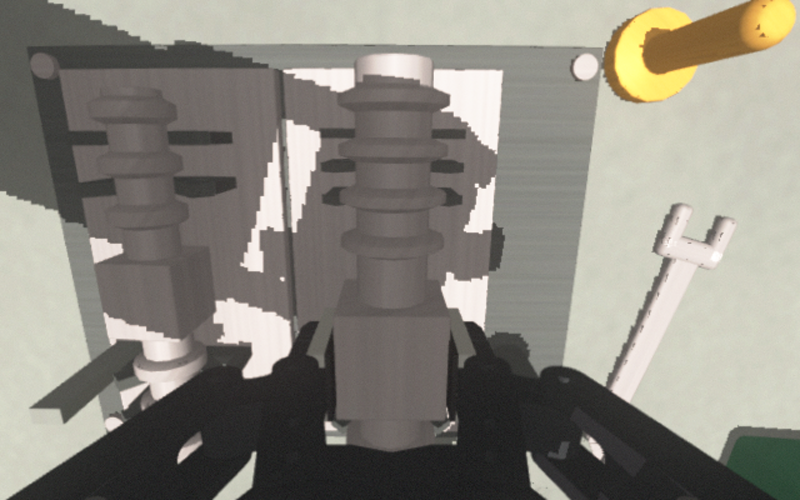

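```bash
python3 - <<'E'
from h import *
import pickle
np.set_printoptions(precision=1,suppress=True)
im=cv2.imread('pics/w6.png');crop(im,250,380,50,210,3.7,'pics/w6c.png')
ci=pickle.load(open('ci_w6.pkl','rb'))
ax=np.array([np.cos(np.radians(95.7)),np.sin(np.radians(95.7)),0])
q=lambda x,y,z:on(ci,(x/1.25,y/1.25),z)
zs=102.7+1.4
for n,x,y,z,e in [('r79',394,98,zs,79),('r65',393,150,zs,65),('r51',393,197,zs,51),('r37',392,243,zs,37),('fR_o',394,133,54,72),('fR_m',393,166,54,58),('fR_i',393,198,54,44)]:
    P=q(x,y,z);c=P-ax*e;print(n,P,'implied centre',c)
E
```

```text
r79 [596.2  65.4 104.1] implied centre [604.1 -13.2 104.1]
r65 [597.4  50.6 104.1] implied centre [603.9 -14.1 104.1]
r51 [598.9  36.5 104.1] implied centre [604.  -14.2 104.1]
r37 [600.1  21.9 104.1] implied centre [603.8 -15.  104.1]
fR_o [597.5  56.1  54. ] implied centre [604.7 -15.5  54. ]
fR_m [598.5  42.8  54. ] implied centre [604.2 -15.   54. ]
fR_i [599.9  29.3  54. ] implied centre [604.2 -14.5  54. ]
```

View pics/w6c.png

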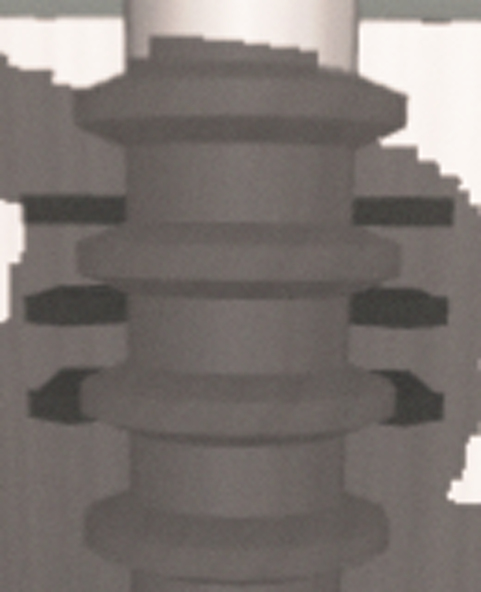

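Request:
{"name": "apply_moves", "arguments": {"commands": [[0,-0.06,0.04,1.5,0],[0,0,0,1.5,0],[0,0,0,1.0,0],[0,0,0,0.5,0],[0,0,0,0.3,0],[0,0,0,0.2,0],[0,0,0,0,0],[0,0,0,0,0]]}}

```text
time_s: 16.17
eef_pos: [604.2, -15.7, 53.4]
ee_rot: [0.0, 0.671, 0.742, 0.0]
force: [0.0, 0.2, -7.3]
grip_width: 0.397
```

Request:
{"name": "apply_moves", "arguments": {"commands": [[0,0.03,0,0.2,0],[0,0,0,0.1,0],[0,0,0,0.1,0],[0,0,0,0,0]]}}

```text
time_s: 16.5
eef_pos: [603.7, -15.4, 48.6]
ee_rot: [-0.0, 0.671, 0.742, -0.0]
force: [0.5, -0.6, -7.9]
grip_width: 0.401
```

Request:
{"name": "apply_moves", "arguments": {"commands": [[0,0,0,0.05,0],[0,0,0,0.05,0],[0,0,0,0,0]]}}

```text
time_s: 16.75
eef_pos: [603.7, -15.4, 47.7]
ee_rot: [-0.0, 0.671, 0.742, -0.0]
force: [-0.5, 0.1, -7.8]
grip_width: 0.395
```

Request:
{"name": "apply_moves", "arguments": {"commands": [[0,0,0,0.05,0],[0,0,0,0.03,0],[0,0,0,0,0]]}}

```text
time_s: 17.0
eef_pos: [603.9, -15.4, 47.3]
ee_rot: [0.0, 0.671, 0.742, 0.0]
force: [-1.1, 0.0, -4.6]
grip_width: 0.399
```

Contact is starting at the expected height, so I'll release.

Request:
{"name": "apply_moves", "arguments": {"commands": [[4.5,0,0,0,0],[5,0,0,0,0],[6,0,0,0,0],[7,0,0,0,0],[8,0,0,0,0],[8.5,0,0,0,0],[8.5,0,0,0,0],[8.5,0,0,-1.5,0],[8.5,0,0,-3,0],[8.5,0,0,-3,0],[8.5,0,0,-3,0],[8.5,0,0,-3,0]]}}

```text
time_s: 18.0
eef_pos: [603.6, -15.3, 183.5]
ee_rot: [0.0, 0.671, 0.742, 0.0]
force: [-0.2, -0.0, -0.1]
grip_width: 0.998
```

Request:
{"name": "apply_moves", "arguments": {"commands": [[8.5,0,0,-3,0],[8.5,-1,0,-2,0],[8.5,-1,0,0,0],[8.5,-1,0,0,0],[8.5,0,0,0,0]]}}

```text
time_s: 18.42
eef_pos: [606.5, -46.9, 230.7]
ee_rot: [-0.001, 0.672, 0.741, -0.001]
force: [0.6, 0.1, -0.7]
grip_width: 0.993
```

```bash
python3 - <<'E'
from h import *
import pickle
pickle.dump(ctrl.camera_info('wrist'),open('ci_w7.pkl','wb'))
im=ctrl.capture('wrist')[:,:,::-1];cv2.imwrite('pics/w7.png',im);crop(im.copy(),0,640,0,400,1.25,'pics/w7b.png')
im=ctrl.capture('side')[:,:,::-1];cv2.imwrite('pics/s3.png',im);crop(im.copy(),280,480,200,340,4,'pics/s3b.png')
E
python3 plan.py
```

```text
at [606.3 -45.4 230.4] 95.68 w 0.999 F [-0.4  0.3 -0.2] t 18.5167
```

View pics/w7b.png

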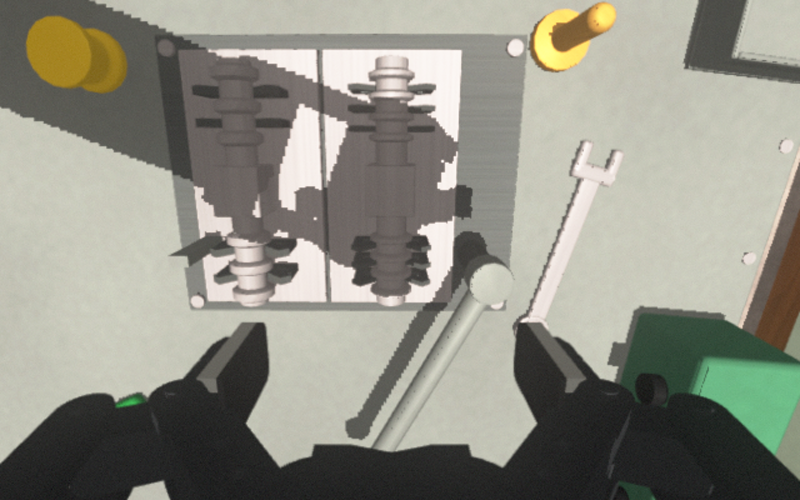

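View pics/s3b.png

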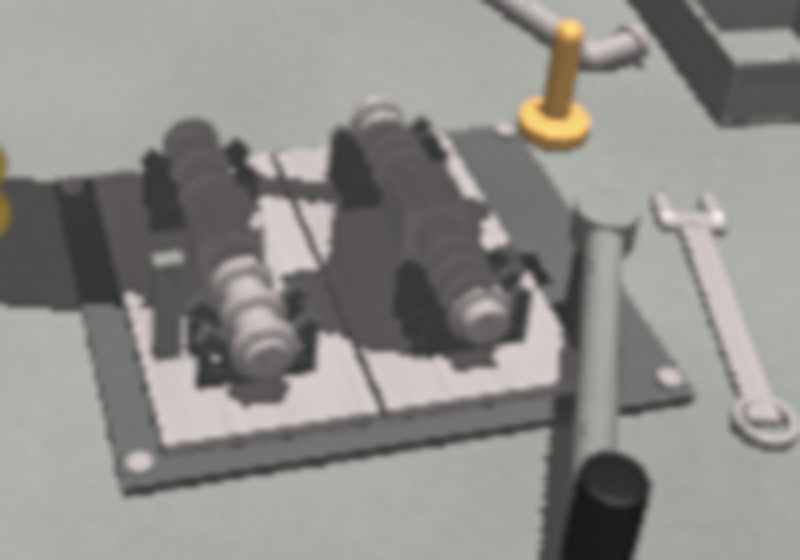

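```bash
python3 - <<'E'
from h import *
import pickle
np.set_printoptions(precision=1,suppress=True)
s=ctrl.camera_info('side');p=lambda x,y:((x+.5)/4+279.5,(y+.5)/4+199.5)
print('ends', on(s,p(268,355),48), on(s,p(482,318),48))
ci=pickle.load(open('ci_w7.pkl','rb'));q=lambda x,y,z:on(ci,(x/1.25,y/1.25),z)
print('hinge',q(491,284,86))
print('w7 outer ends far c/f',q(237,70,48),q(391,68,48),'near',q(251,290,48),q(391,285,48))
ci=pickle.load(open('ci_w1.pkl','rb'));print('post',on(ci,((62.)/4+235,145/4+190),86))
E
python3 plan.py 596 -268 230 68.4 8 8.5
```

```text
ends [ 503.  -112.7   48. ] [611.1 -99.   48. ]
hinge [679.5 -69.5  86. ]
w7 outer ends far c/f [488.4  56.9  48. ] [595.5  68.4  48. ] near [ 500.  -106.1   48. ] [611.2 -90.8  48. ]
post [459.5 -74.6  86. ]
at [606.3 -45.4 230.4] 95.68 w 0.999 F [-0.4  0.3 -0.2] t 18.5167
[[8.5, (-2.76), (-0.4), (0.01), (0.06)], [8.5, (-2.78), (-0.24), (0.01), (0.06)], [8.5, (-2.78), (-0.07), (0.01), (0.06)], [8.5, (-2.78), (0.1), (0.01), (0.06)], [8.5, (-2.77), (0.26), (0.01), (0.06)], [8.5, (-2.75), (0.43), (0.01), (0.06)], [8.5, (-2.72), (0.59), (0.01), (0.06)], [8.5, (-2.68), (0.76), (0.01), (0.06)]]
```

```bash
python3 - <<'E'
from h import *
im=cv2.imread('pics/w7.png');crop(cv2.convertScaleAbs(im,alpha=1.3),140,380,30,255,2.6,'pics/w7c.png')
E
```

```text
(no output)
```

View pics/w7c.png

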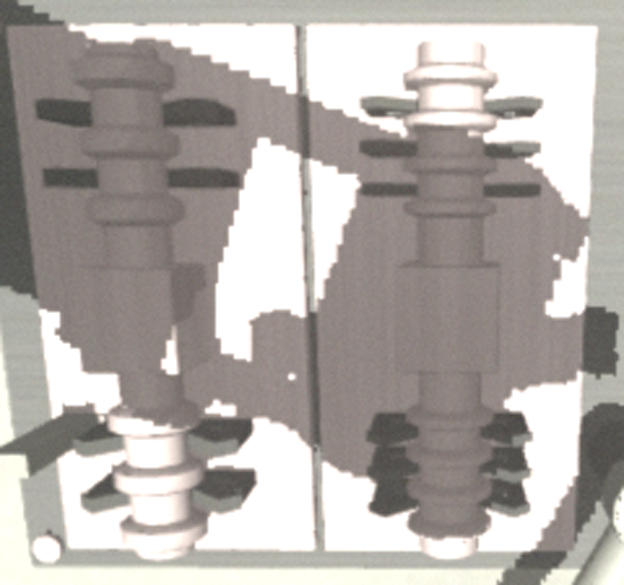

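Request:
{"name": "apply_moves", "arguments": {"commands": [[8.5,-2.76,-0.4,0,0.06],[8.5,-2.78,-0.24,0,0.06],[8.5,-2.78,-0.07,0,0.06],[8.5,-2.78,0.1,0,0.06],[8.5,-2.77,0.26,0,0.06],[8.5,-2.75,0.43,0,0.06],[8.5,-2.72,0.59,0,0.06],[8.5,-2.68,0.76,0,0.06],[8.5,0,0,0,0],[8.5,0,0,0,0]]}}

```text
time_s: 19.35
eef_pos: [596.4, -268.2, 230.6]
ee_rot: [-0.001, 0.828, 0.56, -0.0]
force: [0.1, 0.2, -0.1]
grip_width: 0.992
```

```bash
python3 - <<'E'
from h import *
import pickle
pickle.dump(ctrl.camera_info('wrist'),open('ci_w8.pkl','wb'))
im=ctrl.capture('wrist')[:,:,::-1];cv2.imwrite('pics/w8.png',im);crop(im.copy(),0,640,0,400,1.25,'pics/w8b.png')
im=ctrl.capture('scene')[:,:,::-1];cv2.imwrite('pics/sc3.png',im);crop(im.copy(),200,340,190,335,4,'pics/sc3b.png')
E
python3 plan.py
```

```text
at [ 596.9 -266.6  231.4] 68.32 w 0.992 F [ 0.2  0.2 -0.2] t 19.45
```

View pics/w8b.png

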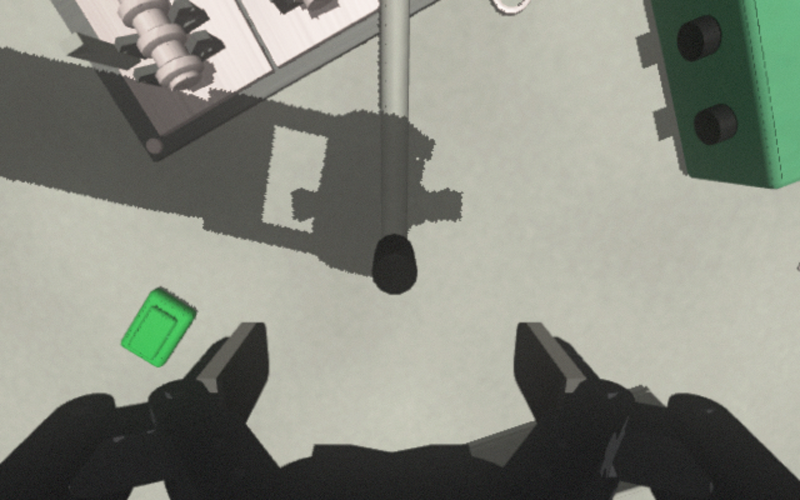

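View pics/sc3b.png

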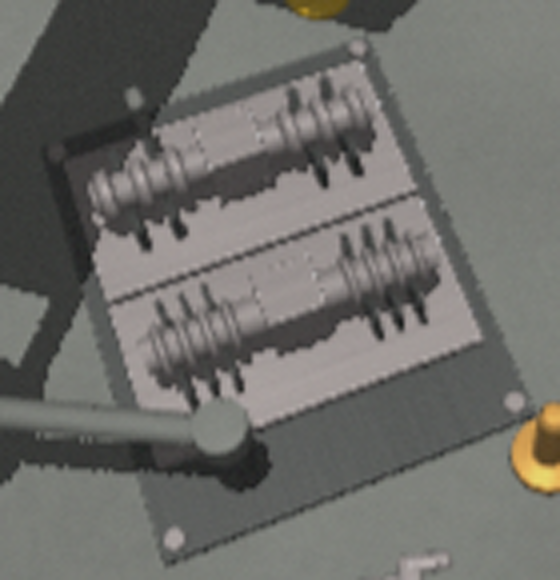

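Both studs are meshed and lie level. In the wrist view the knob top is at (395,272) scaled.

```bash
python3 - <<'E'
from h import *
import pickle
np.set_printoptions(precision=1,suppress=True)
ci=pickle.load(open('ci_w8.pkl','rb'));q=lambda x,y,z:on(ci,(x/1.25,y/1.25),z)
K=q(395,272,141);print(K, q(373,272,141),q(417,272,141))
H=np.array([677.5,-69,0]);d=(K-H)[:2];print(np.linalg.norm(d),np.degrees(np.arctan2(d[1],d[0]))%360)
a=q(396,20,86);b=q(396,230,86);e=b-a;print('arm dir',np.degrees(np.arctan2(e[1],e[0]))%360,a,b)
E
python3 plan.py 592 -272 112 67 6 5
```

```text
[ 597.7 -271.7  141. ] [ 586.4 -267.1  141. ] [ 609.1 -276.2  141. ]
217.79899063040656 248.51225543926097
arm dir 248.35983910538738 [ 650.3 -142.1   86. ] [ 603.1 -261.    86. ]
at [ 596.9 -266.6  231.4] 68.32 w 0.992 F [ 0.2  0.2 -0.2] t 19.45
[[5.0, (-0.11), (-0.04), (1.99), (0.004)], [5.0, (-0.11), (-0.04), (1.99), (0.004)], [5.0, (-0.11), (-0.04), (1.99), (0.004)], [5.0, (-0.11), (-0.04), (1.99), (0.004)], [5.0, (-0.11), (-0.04), (1.99), (0.004)], [5.0, (-0.11), (-0.04), (1.99), (0.004)]]
```

Request:
{"name": "apply_moves", "arguments": {"commands": [[5.5,-0.45,0.2,1.0,0],[5.5,0,0,2.0,0],[5.5,0,0,2.2,0],[5.5,0,0,2.2,0],[5.5,0,0,2.2,0],[5.5,0,0,1.5,0],[5.5,0,0,0.7,0],[5.5,0,0,0,0],[5.5,0,0,0,0]], "squeeze": 20}}

```text
time_s: 20.2
eef_pos: [597.2, -272.4, 114.4]
ee_rot: [0.0, 0.828, 0.561, 0.0]
force: [0.1, -0.2, 0.9]
grip_width: 0.649
```

```bash
cat > arc.py <<'E'
import sys
from plan import *
H=np.array([677.5,-69]);R=219
p,yaw=state();s=ctrl.sense();print('at',p.round(1),round(yaw,2),'w',round(s['grip_width'],3),'F',np.round(s['force'],1))
d=p[:2]-H;print('tool arc ang',np.degrees(np.arctan2(d[1],d[0]))%360,'r',np.linalg.norm(d))
if len(sys.argv)>1:
    end=float(sys.argv[1]);n=int(sys.argv[2]);jaw=float(sys.argv[3])
    a0=np.degrees(np.arctan2(d[1],d[0]))%360
    rows=[];cur=p[:2].copy();cy=yaw
    for i in range(1,n+1):
        a=np.radians(a0+(end-a0)*i/n);t=H+R*np.array([np.cos(a),np.sin(a)])
        m=t-cur;c=np.radians(cy);dx=m@[np.cos(c),np.sin(c)];dy=m@[np.sin(c),-np.cos(c)]
        ty=yaw+(end-180-yaw)*i/n; r=-np.radians(ty-cy)
        rows.append([jaw,round(float(dx)/10,2),round(float(dy)/10,2),0,round(float(r),3)]);cur=t;cy=ty
    for i in range(0,n,12): print(rows[i:i+12])
E
python3 arc.py 195 18 5.5
```

```text
at [ 597.2 -272.4  114.4] 68.27 w 0.649 F [ 0.1 -0.2  0.9]
tool arc ang 248.45948505441982 r 218.64523138148422
[[5.5, -0.01, -1.13, 0, 0.052], [5.5, 0.03, -1.13, 0, 0.052], [5.5, 0.03, -1.13, 0, 0.052], [5.5, 0.03, -1.13, 0, 0.052], [5.5, 0.03, -1.13, 0, 0.052], [5.5, 0.03, -1.13, 0, 0.052], [5.5, 0.03, -1.13, 0, 0.052], [5.5, 0.03, -1.13, 0, 0.052], [5.5, 0.03, -1.13, 0, 0.052], [5.5, 0.03, -1.13, 0, 0.052], [5.5, 0.03, -1.13, 0, 0.052], [5.5, 0.03, -1.13, 0, 0.052]]
[[5.5, 0.03, -1.13, 0, 0.052], [5.5, 0.03, -1.13, 0, 0.052], [5.5, 0.03, -1.13, 0, 0.052], [5.5, 0.03, -1.13, 0, 0.052], [5.5, 0.03, -1.13, 0, 0.052], [5.5, 0.03, -1.13, 0, 0.052]]
```

Request:
{"name": "apply_moves", "arguments": {"commands": [[5.5,0,-0.5,0,0.023],[5.5,0.01,-0.8,0,0.037],[5.5,0.03,-1.13,0,0.052],[5.5,0.03,-1.13,0,0.052],[5.5,0.03,-1.13,0,0.052],[5.5,0.03,-1.13,0,0.052],[5.5,0.03,-1.13,0,0.052],[5.5,0.03,-1.13,0,0.052],[5.5,0.03,-1.13,0,0.052],[5.5,0.03,-1.13,0,0.052],[5.5,0.03,-1.13,0,0.052],[5.5,0.03,-1.13,0,0.052]]}}

```text
time_s: 21.2
eef_pos: [499.4, -195.6, 115.3]
ee_rot: [0.001, 0.954, 0.299, 0.001]
force: [1.6, -1.2, 0.1]
grip_width: 0.644
```

```bash
python3 arc.py 190 12 5.5;python3 - <<'E'
from h import *
im=ctrl.capture('wrist')[:,:,::-1];cv2.imwrite('pics/w9.png',im);crop(im.copy(),0,640,0,400,1.25,'pics/w9b.png')
E
```

```text
at [ 499.4 -195.6  115.3] 34.78 w 0.644 F [ 1.6 -1.2  0.1]
tool arc ang 215.40469844186316 r 218.53516020762686
[[5.5, -0.04, -0.81, 0, 0.036], [5.5, 0.01, -0.81, 0, 0.036], [5.5, 0.01, -0.81, 0, 0.036], [5.5, 0.01, -0.81, 0, 0.036], [5.5, 0.01, -0.81, 0, 0.036], [5.5, 0.01, -0.81, 0, 0.036], [5.5, 0.01, -0.81, 0, 0.036], [5.5, 0.01, -0.81, 0, 0.036], [5.5, 0.01, -0.81, 0, 0.036], [5.5, 0.01, -0.81, 0, 0.036], [5.5, 0.01, -0.81, 0, 0.036], [5.5, 0.01, -0.81, 0, 0.036]]
```

View pics/w9b.png

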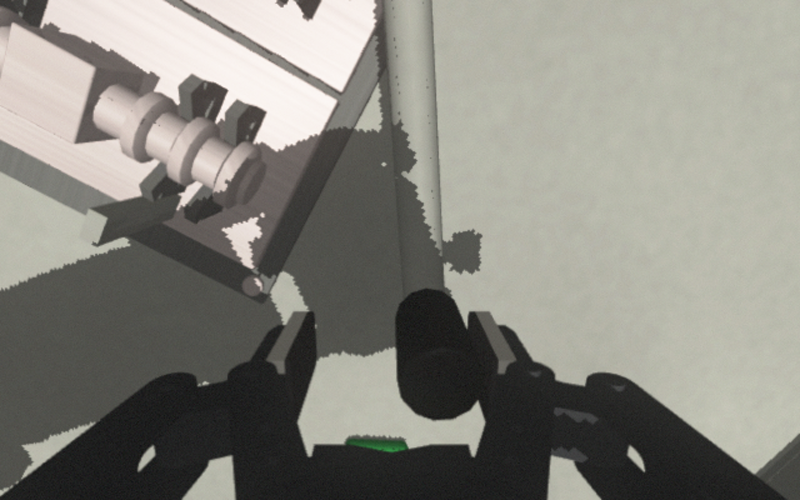

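The right pad is pushing the knob at (440,360), and the reaction is only about 2 N. I'll continue along the arc.

Request:
{"name": "apply_moves", "arguments": {"commands": [[5.5,-0.02,-0.81,0,0.036],[5.5,0.01,-0.81,0,0.036],[5.5,0.01,-0.81,0,0.036],[5.5,0.01,-0.81,0,0.036],[5.5,0.01,-0.81,0,0.036],[5.5,0.01,-0.81,0,0.036],[5.5,0.01,-0.81,0,0.036],[5.5,0.01,-0.81,0,0.036],[5.5,0.01,-0.81,0,0.036],[5.5,0.01,-0.81,0,0.036],[5.5,0.01,-0.81,0,0.036],[5.5,0.01,-0.5,0,0.026]]}}

```text
time_s: 22.25
eef_pos: [462.7, -109.8, 115.1]
ee_rot: [0.001, 0.996, 0.094, 0.001]
force: [-0.1, -1.0, 0.6]
grip_width: 0.642
```

```bash
python3 arc.py 184 8 5.5
```

```text
at [ 462.7 -109.8  115.1] 10.76 w 0.642 F [-0.1 -1.   0.6]
tool arc ang 190.7667373281655 r 218.6034077642415
[[5.5, -0.04, -0.32, 0, 0.015], [5.5, 0.0, -0.32, 0, 0.015], [5.5, 0.0, -0.32, 0, 0.015], [5.5, 0.0, -0.32, 0, 0.015], [5.5, 0.0, -0.32, 0, 0.015], [5.5, 0.0, -0.32, 0, 0.015], [5.5, 0.0, -0.32, 0, 0.015], [5.5, 0.0, -0.32, 0, 0.015]]
```

Request:
{"name": "apply_moves", "arguments": {"commands": [[5.5,0,-0.32,0,0.015],[5.5,0,-0.32,0,0.015],[5.5,0,-0.32,0,0.015],[5.5,0,-0.32,0,0.015],[5.5,0,-0.32,0,0.015],[5.5,0,-0.32,0,0.015],[5.5,0,-0.32,0,0.015]]}}

```text
time_s: 22.83
eef_pos: [459.1, -87.5, 114.0]
ee_rot: [0.0, 0.999, 0.041, 0.0]
force: [1.4, -0.7, -0.6]
grip_width: 0.646
```

```bash
python3 arc.py 182 8 5.5
```

```text
at [459.1 -87.5 114. ] 4.72 w 0.646 F [ 1.4 -0.7 -0.6]
tool arc ang 184.84897952445147 r 219.1580954005006
[[5.5, 0.02, -0.14, 0, 0.006], [5.5, 0.0, -0.14, 0, 0.006], [5.5, 0.0, -0.14, 0, 0.006], [5.5, 0.0, -0.14, 0, 0.006], [5.5, 0.0, -0.14, 0, 0.006], [5.5, 0.0, -0.14, 0, 0.006], [5.5, 0.0, -0.14, 0, 0.006], [5.5, 0.0, -0.14, 0, 0.006]]
```

Request:
{"name": "apply_moves", "arguments": {"commands": [[5.5,0,-0.15,0,0],[5.5,0,-0.15,0,0],[5.5,0,-0.15,0,0],[5.5,0,-0.15,0,0],[5.5,0,-0.15,0,0],[5.5,0,0,0,0]]}}

```text
time_s: 23.33
eef_pos: [458.4, -80.0, 113.9]
ee_rot: [-0.0, 0.999, 0.042, -0.0]
force: [-1.8, -0.7, 0.5]
grip_width: 0.642
```

Request:
{"name": "apply_moves", "arguments": {"commands": [[5.5,0,-0.1,0,0],[5.5,0,-0.1,0,0],[5.5,0,-0.1,0,0],[5.5,0,0,0,0]]}}

```text
time_s: 23.67
eef_pos: [458.2, -77.1, 114.0]
ee_rot: [-0.0, 0.999, 0.042, 0.0]
force: [0.2, 1.1, -0.1]
grip_width: 0.645
```

Request:
{"name": "apply_moves", "arguments": {"commands": [[5.5,0,-0.1,0,0],[5.5,0,-0.1,0,0],[5.5,0,0,0,0]]}}

```text
time_s: 23.92
eef_pos: [458.0, -75.2, 114.0]
ee_rot: [0.0, 0.999, 0.042, -0.0]
force: [0.3, -0.2, -0.0]
grip_width: 0.638
```

Request:
{"name": "apply_moves", "arguments": {"commands": [[5.5,0,-0.1,0,0],[5.5,0,-0.1,0,0],[5.5,0,0,0,0]]}}

```text
time_s: 24.17
eef_pos: [458.1, -74.9, 114.0]
ee_rot: [0.002, 0.999, 0.042, 0.0]
force: [-2.0, -13.4, -3.0]
grip_width: 0.642
```

```bash
python3 - <<'E'
from h import *
im=ctrl.capture('wrist')[:,:,::-1];cv2.imwrite('pics/w10.png',im);crop(im.copy(),0,640,0,400,1.25,'pics/w10b.png')
E
```

```text
(no output)
```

View pics/w10b.png

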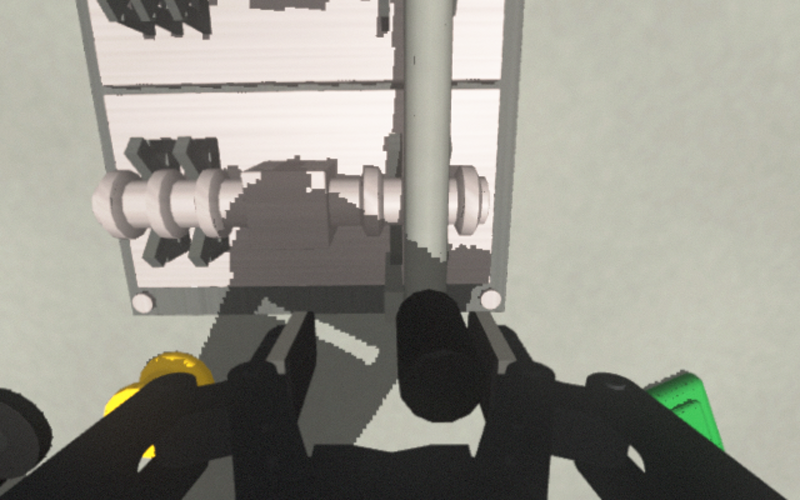

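The keeper met its stop at 13.4 N, square across the lanes. I'll back off the pad, raise clear and look again.

Request:
{"name": "apply_moves", "arguments": {"commands": [[5.5,0,0.3,0,0],[5.5,0,0.5,0,0],[5.5,0,0.5,0,0],[5.5,0,0,0,0],[5.5,0,0,-1.5,0],[5.5,0,0,-3,0],[5.5,0,0,-3,0],[5.5,0,0,-3,0],[5.5,0,0,-2.5,0],[5.5,-2,0,0,0],[5.5,-2,0,0,0],[5.5,0,0,0,0]]}}

```text
time_s: 25.22
eef_pos: [417.2, -89.3, 244.3]
ee_rot: [-0.0, 0.999, 0.042, -0.0]
force: [0.0, -0.2, -0.3]
grip_width: 0.645
```

```bash
python3 arc.py; python3 - <<'E'
from h import *
import pickle
pickle.dump(ctrl.camera_info('wrist'),open('ci_w11.pkl','wb'))
im=ctrl.capture('wrist')[:,:,::-1];cv2.imwrite('pics/w11.png',im);crop(im.copy(),0,640,0,400,1.25,'pics/w11b.png')
im=ctrl.capture('side')[:,:,::-1];cv2.imwrite('pics/s4.png',im);crop(im.copy(),280,480,180,340,4,'pics/s4b.png')
im=ctrl.capture('scene')[:,:,::-1];cv2.imwrite('pics/sc4.png',im);crop(im.copy(),200,340,190,335,4,'pics/sc4b.png')
E
```

```text
at [417.2 -89.3 244.3] 4.78 w 0.645 F [ 0.  -0.2 -0.3]
tool arc ang 184.46518772050862 r 261.11955529726237
```

View pics/w11b.png

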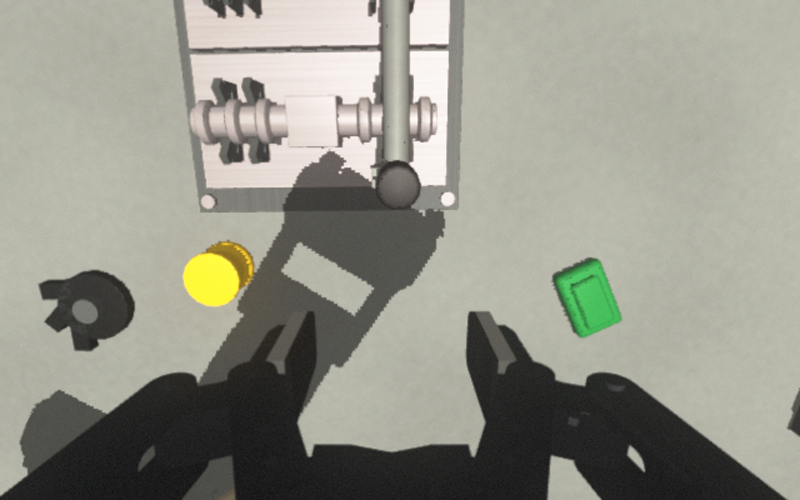

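View pics/s4b.png

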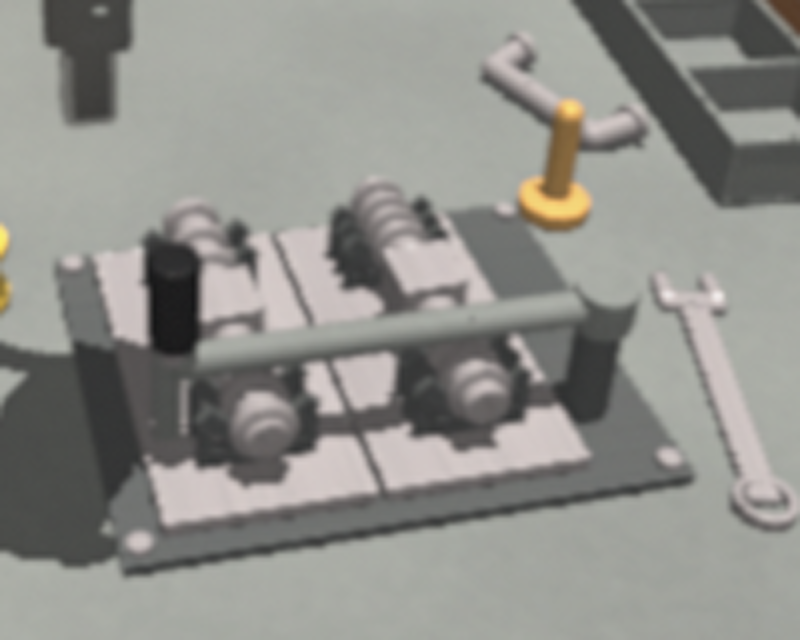

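View pics/sc4b.png

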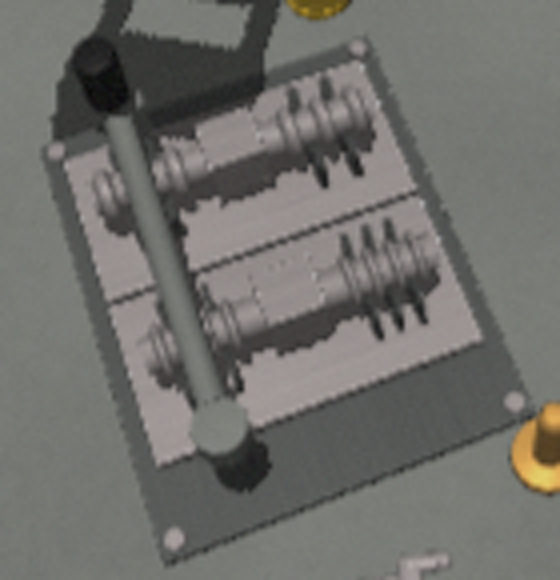

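```bash
python3 - <<'E'
from h import *
import pickle
np.set_printoptions(precision=1,suppress=True)
ci=pickle.load(open('ci_w11.pkl','rb'));q=lambda x,y,z:on(ci,(x/1.25,y/1.25),z)
K=q(398,188,141);H=np.array([677.5,-69,0]);d=(K-H)[:2];print(K,np.linalg.norm(d),np.degrees(np.arctan2(d[1],d[0]))%360)
a=q(397,10,77);b=q(396.5,150,77);e=b-a;print(np.degrees(np.arctan2(e[1],e[0]))%360)
A=q(208,201,12);B=q(447,199,12);e=B-A;print('plate near edge',A,B,np.degrees(np.arctan2(e[1],e[0]))+90)
im=cv2.imread('pics/w11.png');crop(im,270,370,80,180,6,'pics/w11c.png')
E
```

```text
[459.5 -89.7 141. ] 218.95642230571016 185.42325869654735
184.7831711488521
plate near edge [419.8  71.9  12. ] [ 438.8 -136.3   12. ] 5.233064438256747
```

View pics/w11c.png

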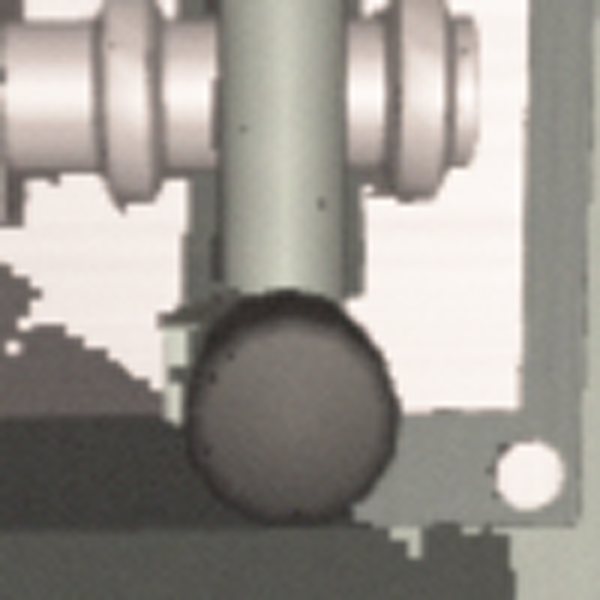

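The keeper arm is at 185.4°, against about 185.5° expected for home, and it rests against the stop post. The gripper is clear of everything, so I'll hand in.

```bash
python3 -c "
from rig import ctrl;print(ctrl.finish_job(), ctrl.sense()['time_s'])"
```

```text
the job is handed in; nothing more can be done
the job is handed in; nothing more can be done
```

Both studs are seated in their matching cradles, the keeper arm is closed against its stop, and I handed the job in at about 25 s of the 70 s allowed.

- **Studs:** The coarse stud went into the near cradle and the fine stud into the far one. Wrist and scene views after release show teeth between ridges on both studs.
- **Keeper:** I pushed the knob round its arc. There was no resistance over the studs and 13.4 N at the stop. Afterwards the arm lay at about 185.4° by the knob, where home is 185.2–185.7°. The arm's own line read 184.8°, which is within measuring error.
- **Hand-over:** The gripper was about 100 mm clear of everything, and I did not move the other loose parts.

**One check disagreed:** before closing the keeper, the side camera alone put the fine stud's near end about 5 mm off along its lane. That camera had also been up to about 10 mm off on other parts. The wrist view, the release height of about 48.7 mm and the keeper passing freely all indicate the stud is fully down. The coarse stud was up to 2 mm off the same way.

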